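# Second course of wax bars in the archive drawer

### The arm

A 6-joint arm with a two-finger parallel gripper is mounted at the origin on the work surface. World frame = base frame: x ahead of the robot, y to its left, z up, the work surface at z = 0. Lengths are in mm, angles in rad, forces in N, time in s.
With the tool pointing down it reaches from about 275 to 725 mm from the base axis. Payload 15.9 kg.
Tool frame: the origin (TCP) lies midway between the tips of the shut fingers; the grasp point (between the pads) lies 19 mm behind it; z points along the fingers, y is the direction in which the jaws open and shut (so a half turn about z gives the same grasp; the last joint's range is limited). The gripper opens to 85 mm and grips with 20 to 120 N. Pads are 22 mm wide; open, the fingers measure 114 mm over their backs; the gripper's body (76 mm by 85 mm) begins 54 mm behind the grasp point. The pads swing forward as they close: fully open they stand 13 mm farther back than shut.
Start: joints at [1.248, 0.213, -0.034, 1.323, 0, 1.571], TCP at [158.605, 474.162, 231.306] pointing down, gripper open.
Joint ranges: [-2.98, 2.98], [-0.74, 1.72], [-1.14, 1.35], [-2.1, 2.04], [-1.57, 1.44], [-3.14, 3.14]. Speed limits (rad/s): [1.89, 1.89, 2.39, 2.57, 3.14, 3.14].

### API

Orientations are given as a unit quaternion [x, y, z, w].
In Python, from workcell import env gives the robot as it stands. The module is installed in compiled form; this text tells all that it offers.
- The arm moves only by the tool arm_command, never from a script. Its arguments are lists of equal length, an entry for each row: "dp": the shift along the tool's x, y, z in cm, a list of three; "roll": the turn about the tool's z in rad. In form: {"dp": [[dx, dy, dz], ...], "roll": [roll, ...]}. A call has 1 to 20 rows; each row is the pose to reach, as a shift and turn from the pose commanded when the call began, along the tool's axes at that moment; what a row does not reach only later rows make up. A row lasts 1/12 s, in which the tool goes at most 41.7 mm and 7.16 degrees, less where a joint would pass 70% of its speed; a pose out of reach is approached as far as the arm can. A call with a gripper value outside its range is refused whole. "gripper" is the opening, from -1 (shut) to 1 (fully open), so that 0 is half open, set as the call begins (left out, the last holds). The fingers move at their own pace and stop on an object; the grip force is fixed at half the most. Time passes only in rows, so rows that repeat a pose let the fingers close. It gives the time, the measured TCP pose, the force and the opening at its end, in the units of the state.
- env.get_obs(): the state, without advancing time (a new reading comes with each control period).
- env.snapshot(name): name is "side" or "top" or "wrist"; returns a dict with "img" (420x560x3 uint8, blue, green, red), "fx", "fy", "cx", "cy" (pixels), "eye" and "rotation" of the camera in the world; the wrist camera has in their place "mount" (4x4, takes a point from camera to tool coordinates, whose origin is the TCP and whose axes are the flange's). Camera axes: x right, y up, looking along -z (the intrinsics and any distortion apply to the point x, -y, -z); pixel columns grow to the right and rows downward; lengths in mm; the calibration is good to about 2 mm. A picture is of the moment at which its call begins: read the wrist's pose just before it. There is no depth.
- env.job_done(): hands the job in, once; it reports no verdict.
The state is a dict: "clock": time; "joint_positions": joint angles; "dq": joint speeds; "tau": joint torques, N m; "eef_pos": TCP position; "orientation": TCP orientation; "contact_force": force on the tool from outside, world axes, zero at the start; "torque": the same for the moment, N m; "width": opening from 0.0 (shut) to 1.0 (fully open).
Only numpy, scipy, OpenCV 4.12 (cv2) and the standard library are available. Lean on these libraries where they do the work, as an engineer would, in place of code of your own. Each camera call takes 0.05 s, during which the arm holds its last target.

### The job

Three wax bars lie end to end in the open archive drawer: lay the two loose wax bars from the cart top on them as a second course in brick fashion, each bar centred over one joint of the row below and lined up squarely with it, set down gently rather than dropped. Then ease the drawer fully shut without slamming it or upsetting the courses, and leave everything else on the cart where it is.

Things in the scene. Friction and masses are not known exactly. Their poses are not given: they have to be found in the camera images.
- bar_a: wax bar, off-white, 70 x 36 x 22 mm (length x width x height), 40 to 70 g; origin at the centre of its underside, x along its length, z up. One of the two loose bars; starts flat on the cart top (z = 0), left or right of the archive unit, at any of a wide range of yaws. The two loose bars are alike: either may go over either joint.
- bar_b: wax bar, off-white, 70 x 36 x 22 mm (length x width x height), 40 to 70 g; origin at the centre of its underside, x along its length, z up. The other loose bar, as bar_a.
- row_mid: wax bar, off-white, 70 x 36 x 22 mm (length x width x height), 40 to 70 g; origin at the centre of its underside, x along its length, z up. Middle bar of the row of three lying loose in the open drawer, on the drawer floor. x points to row_left. Gaps between bars about 5 mm: the joints are 37.5 mm from this origin along +x and -x; a bar laid on top has its underside 22 mm above it.
- row_left: wax bar, off-white, 70 x 36 x 22 mm (length x width x height), 40 to 70 g; origin at the centre of its underside, x along its length, z up. Bar at the left end of the row (left as the robot sees it), about 75 mm from row_mid; x axis as row_mid's.
- row_right: wax bar, off-white, 70 x 36 x 22 mm (length x width x height), 40 to 70 g; origin at the centre of its underside, x along its length, z up. Bar at the right end of the row, about 75 mm from row_mid; x axis as row_mid's.
- archive: low grey sheet-steel archive unit, 190 x 280 x 92 mm (depth x width x height), fixed to the cart; origin at the centre of its underside, x pointing from its open front to its back (away from the robot, turned by up to 0.15 rad). The front is open and takes one drawer; above the drawer's low face a 16 mm slot stays open. 
- drawer (a joint): how far the drawer is pulled out towards the robot along the archive's -x, m: 0 = fully shut against its stop; starts 0.144 to 0.158, at most 0.16. Slides with about 2 N of friction, stays where left, no catch. Its grey face plate is 12 mm thick, 280 mm wide, its top edge 70 mm above the cart top.
- drawer_handle (a point): centre of the drawer's steel bar handle: a horizontal round bar, 11 mm in diameter, 120 mm long across the drawer, its axis 35 mm in front of the face plate and 45 mm above the cart top. Axes as the archive's. Moves with the drawer; it can be pushed on.
- drawer_in (a point): centre of the drawer's inner floor, on its upper side, 13 mm above the cart top and 85 mm behind the face plate's inner side; axes as the archive's; moves with the drawer. Aluminium tray, inside 256 mm wide, 166 mm deep, side and back walls 30 mm above its floor. The row lies across it, bar centres 55 to 85 mm behind the face plate.
- canister: white screw-top canister, 72 mm in diameter, 88 mm tall, origin at the centre of its base; a bystander standing among the bars.
- slide_jar: cobalt glass slide jar with knobbed lid, 60 mm in diameter, 100 mm tall, origin at the centre of its base; a bystander standing among the bars.
- scoop: copper scoop, bowl 52 mm in diameter, 26 mm tall, with a thin handle to 150 mm along its -x; origin under the bowl; bystander.
- cassette: green cassette, 40 x 28 x 11 mm, on the cart's left side; origin under its centre; bystander.
- forceps: steel forceps, 120 mm long along x, 5 mm thick, lying on the cart's right side; origin under their centre; bystander.
- mould: open steel base mould, 46 x 34 x 12 mm, on the cart's left side; origin under its centre; bystander.
Not all that is in view belongs to the job. Leave any blue or turquoise look-alike of the bar_a alone. Leave any green look-alike of the row_right alone.

How it is judged:
By the outcome, as a careful person would: the job done as asked, in the order asked, and still so for the second after the job is handed in, with the robot touching nothing.
It also fails if it takes over 67 s, if anything falls off the work surface, if the arm or the gripper's body presses on something with over 40 N, if the wrist force passes 120 N, or if a joint passes its speed limit or range.

## Working session

There is one attempt and no reset: what is moved stays moved. The work goes in short steps, Python scripts to look and compute and a tool call to move; the robot and the scene stay as the last step left them, time stands still between calls to the robot, and variables do not carry over. Pictures are saved under pics/ and viewed, and the job is handed in when it is done.

Besides the shell and the picture viewer there is one more tool, called after ">>>" by a JSON object that holds its "name" and its "arguments", one argument or row to a line. arm_command: Moves the arm, as the interface text tells. Its arguments: {"type":"object","properties":{"dp":{"type":"array","items":{"type":"array","items":{"type":"number"}}},"roll":{"type":"array","items":{"type":"number"}},"gripper":{"type":"number"}},"required":["dp","roll"]}

```bash
mkdir -p pics; ls; python3 - <<'E'
from workcell import env
import cv2,json
o=env.get_obs()
for k,v in o.items(): print(k,v)
for n in ("side","top","wrist"):
    s=env.snapshot(n); cv2.imwrite(f"pics/{n}0.png",s["img"])
    print(n,{k:(v if not hasattr(v,'tolist') else v.tolist()) for k,v in s.items() if k!="img"})
E
```

```text
pics
clock 0.0
joint_positions [ 1.24799661e+00  2.13350537e-01 -3.50306449e-02  1.32348096e+00
  1.31989964e-05  1.57077675e+00]
dq [ 0.00010507  0.00011624  0.00104117  0.00116087 -0.00010518  0.00046911]
tau [-4.29142834e-03 -6.86173940e+01  4.87111330e+01  1.76502537e-02
 -3.25986375e-04 -7.13771783e-05]
eef_pos [158.50633974 473.87438353 230.83025082]
orientation [ 1.60690346e-01  9.87004726e-01 -5.24918833e-04 -9.21569211e-05]
contact_force [-0.13709317 -0.01297953  0.56653991]
torque [-0.01522031  0.02107739  0.02941257]
width 1.004206639083856
side {'fx': 427.2339449705578, 'fy': 427.2339449705578, 'cx': 275.49573242291683, 'cy': 213.26141673076663, 'eye': [94.18849024366705, 920.4317642755755, 743.6241606027321], 'rotation': [-0.1162394545465934, 0.45948905065050477, 0.8554147128856536, -0.20886328188018902]}
top {'fx': 454.95065922476266, 'fy': 454.95065922476266, 'cx': 279.66151696103145, 'cy': 211.74571174928346, 'eye': [495.67142966766755, -25.59249012058047, 1361.9018044428076], 'rotation': [0.02945535313199525, -0.02432695257700073, -0.6980712128992013, 0.7150085057337595]}
wrist {'fx': 301.83035703866176, 'fy': 301.83035703866176, 'cx': 283.3995596401841, 'cy': 208.41279581877214, 'mount': [[0.001088167767651196, 0.956564779620038, 0.2915178181198828, 75.55099421558118], [0.9999991885327002, -0.0008477904755046998, -0.0009508865600776661, -0.46638554996847326], [-0.0006624385631424432, 0.2915186162868116, -0.9565649259372687, -142.33152428034123], [0.0, 0.0, 0.0, 1.0]]}
```

View pics/top0.png

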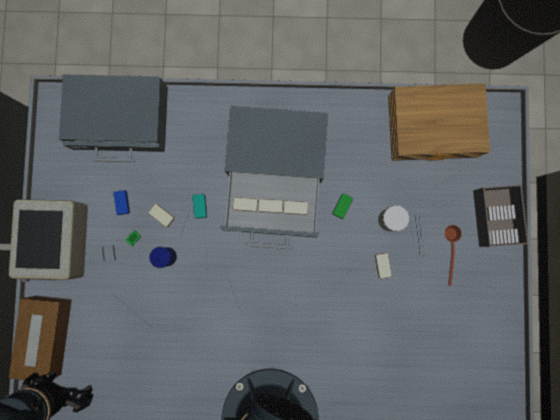

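View pics/side0.png

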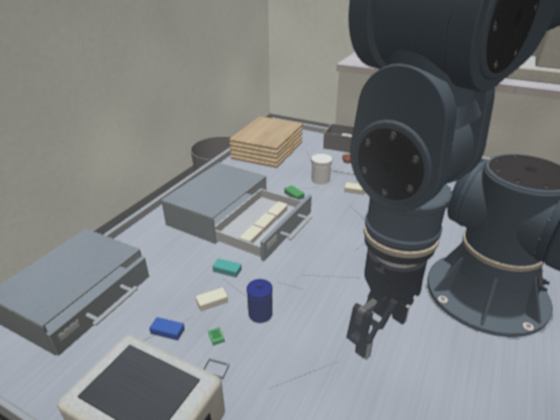

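View pics/wrist0.png

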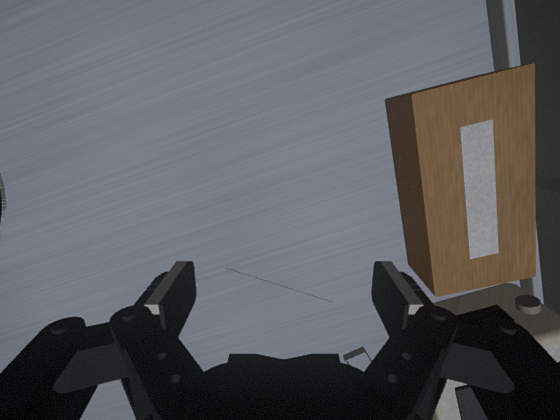

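Candidates for the loose bars in the top view are: off-white (161,215), off-white (384,266), blue (121,202), turquoise (199,206) and green (343,206). I choose the two off-white ones, since the off-white bars at (245/270/296, 206) are the row in the drawer.

```bash
cat > h.py <<'E'
from workcell import env
import numpy as np, cv2
from scipy.spatial.transform import Rotation as R
def cam(s,o=None):
    K=(s["fx"],s["fy"],s["cx"],s["cy"])
    if "mount" in s:
        T=np.eye(4);T[:3,:3]=R.from_quat(o["orientation"]).as_matrix();T[:3,3]=o["eef_pos"]
        M=T@np.array(s["mount"]); return K,M[:3,3],M[:3,:3]
    return K,np.array(s["eye"]),R.from_quat(s["rotation"]).as_matrix()
def unproj(c,uv,z):
    (fx,fy,cx,cy),e,Rm=c
    uv=np.atleast_2d(np.array(uv,float))
    d=np.stack([(uv[:,0]-cx)/fx,-(uv[:,1]-cy)/fy,-np.ones(len(uv))],1)@Rm.T
    return e+d*((z-e[2])/d[:,2])[:,None]
def proj(c,P):
    (fx,fy,cx,cy),e,Rm=c
    p=(np.atleast_2d(P)-e)@Rm
    return np.stack([cx+fx*p[:,0]/-p[:,2],cy-fy*p[:,1]/-p[:,2]],1)
def shot(name,tag):
    o=env.get_obs(); s=env.snapshot(name); cv2.imwrite(f"pics/{tag}.png",s["img"]); 
    import pickle; pickle.dump((o,{k:v for k,v in s.items()}),open(f"pics/{tag}.pkl","wb"))
    return s["img"],cam(s,o),o
def load(tag):
    import pickle; o,s=pickle.load(open(f"pics/{tag}.pkl","rb")); return s["img"],cam(s,o),o
def bars(img,lo=(130,150,150),amin=60):
    # off-white = bright, low saturation warm
    hsv=cv2.cvtColor(img,cv2.COLOR_BGR2HSV)
    m=((img[...,2].astype(int)>img[...,0]+8)&(img[...,2]>120)&(abs(img[...,2].astype(int)-img[...,1])<25)).astype(np.uint8)
    n,l,st,ce=cv2.connectedComponentsWithStats(m)
    return m,l,[(i,st[i],ce[i]) for i in range(1,n) if st[i][4]>amin]
E
python3 - <<'E'
from h import *
img,c,o=shot("top","t1")
big=cv2.resize(img[170:300,90:490],None,fx=2,fy=2,interpolation=cv2.INTER_CUBIC);cv2.imwrite("pics/t1c.png",big)
m,l,b=bars(img)
for i,st,ce in b:
    if 100<ce[0]<460 and 150<ce[1]<300:
        cs,_=cv2.findContours((l==i).astype(np.uint8),0,1)
        bx=cv2.boxPoints(cv2.minAreaRect(cs[0]))
        print(st[4],ce.round(1),unproj(c,[ce],22)[0].round(1),unproj(c,bx,22)[:,:2].round(0).tolist())
def P(uv,z):return unproj(c,[uv],z)[0].round(1)
for nm,uv in dict(blue=(121,202),turq=(199,206),green=(343,206)).items(): print(nm,P(uv,22))
print("can",P((396,218),88),"jar",P((162,257),100),"face L",P((221,230),70),"R",P((320,235),70),"archive roof front",P((226,171),92),P((325,179),92),"back",P((232,106),92),P((327,113),92))
E
```

```text
482 [255.8 204.4] [617.8  56.4  22. ] [[600.0, 125.0], [639.0, 124.0], [633.0, -21.0], [595.0, -20.0]]
195 [294.6 206.6] [613.9 -58.4  22. ] [[630.0, -27.0], [631.0, -95.0], [593.0, -95.0], [591.0, -28.0]]
280 [160.4 214.9] [579.8 337.7  22. ] [[584.0, 376.0], [614.0, 356.0], [575.0, 300.0], [545.0, 321.0]]
221 [383.5 265.6] [ 447. -322.   22.] [[479.0, -298.0], [486.0, -333.0], [418.0, -344.0], [411.0, -310.0]]
blue [615.5 456.4  22. ]
turq [609.1 224.5  22. ]
green [ 619.1 -201.3   22. ]
can [ 582.8 -341.4   88. ] jar [458.6 307.  100. ] face L [538.1 150.4  70. ] R [ 530.6 -131.    70. ] archive roof front [704.  138.9  92. ] [ 687.7 -140.5   92. ] back [891.5 128.   92. ] [ 877.2 -143.    92. ]
```

View pics/t1c.png

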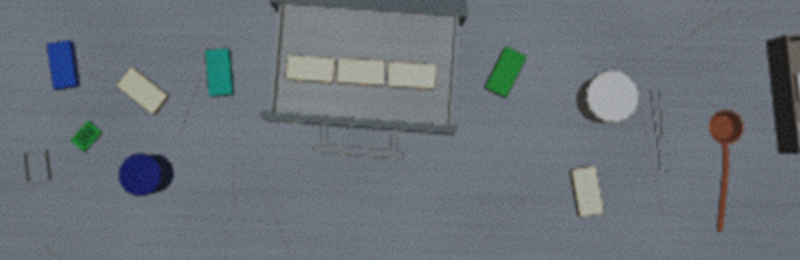

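```bash
cat >> h.py <<'E'
def plan(xyz,heading):
    """dp (cm, tool axes) and roll from current measured pose to tool-down pose"""
    o=env.get_obs(); Rm=R.from_quat(o["orientation"]).as_matrix()
    h=np.arctan2(Rm[1,0],Rm[0,0]); d=np.array(xyz,float)-o["eef_pos"]
    Rn=np.array([[np.cos(h),np.sin(h),0],[np.sin(h),-np.cos(h),0],[0,0,-1]])
    dh=(heading-h+np.pi)%(2*np.pi)-np.pi
    print("pos",o["eef_pos"].round(1),"h",h.round(3),"tilt",Rm[2,2].round(4),"dp",(Rn.T@d/10).round(2),"roll",round(-dh,3),"dist",np.linalg.norm(d).round(0),"t",round(o["clock"],2),"F",np.round(o["contact_force"],1),"q",np.round(o["joint_positions"],2))
E
python3 - <<'E'
from h import *
plan((575,332,170),0.96)
E
```

```text
pos [158.6 474.  231. ] h 2.819 tilt -1.0 dp [-44.    -0.26   6.1 ] roll 1.859 dist 444.0 t 0.2 F [ 0.2  0.9 -0.5] q [ 1.25  0.21 -0.03  1.32 -0.    1.57]
```

>>> {"name": "arm_command", "arguments": {
  "dp": [
    [-44,-0.3,6.1],
    [-44,-0.3,6.1],
    [-44,-0.3,6.1],
    [-44,-0.3,6.1],
    [-44,-0.3,6.1],
    [-44,-0.3,6.1],
    [-44,-0.3,6.1],
    [-44,-0.3,6.1],
    [-44,-0.3,6.1],
    [-44,-0.3,6.1],
    [-44,-0.3,6.1],
    [-44,-0.3,6.1],
    [-44,-0.3,6.1],
    [-44,-0.3,6.1],
    [-44,-0.3,6.1],
    [-44,-0.3,6.1],
    [-44,-0.3,6.1],
    [-44,-0.3,6.1]
  ],
  "roll": [1.86,1.86,1.86,1.86,1.86,1.86,1.86,1.86,1.86,1.86,1.86,1.86,1.86,1.86,1.86,1.86,1.86,1.86],
  "gripper": 1
}}

```text
clock: 1.7
eef_pos: [574.8, 331.8, 170.2]
orientation: [0.886, 0.463, -0.0, 0.0]
contact_force: [1.2, 0.0, -0.2]
width: 1.005
```

```bash
python3 - <<'E'
from h import *
img,c,o=shot("wrist","w1")
plan((575,332,170),0.96)
m,l,b=bars(img,amin=500)
for i,st,ce in b:
    cs,_=cv2.findContours((l==i).astype(np.uint8),0,1)
    bx=cv2.boxPoints(cv2.minAreaRect(cs[0]));w=unproj(c,bx,22)[:,:2]
    print(st,ce.round(1),unproj(c,[ce],22)[0].round(1),bx.round(0).tolist(),w.round(1).tolist(),[np.linalg.norm(w[k]-w[k-1]).round(1) for k in range(4)],[np.arctan2(*(w[k]-w[k-1])[::-1]).round(3) for k in range(4)])
E
```

```text
pos [574.9 331.8 170.3] h 0.962 tilt -1.0 dp [ 0.03 -0.    0.03] roll 0.002 dist 0.0 t 1.75 F [-0.7  0.4  0.2] q [ 0.52  0.58  0.35  1.34 -0.    2.7 ]
[266 150  38  70 804] [280.8 192.9] [572.6 334.8  22. ] [[265.0, 218.0], [267.0, 150.0], [303.0, 151.0], [301.0, 219.0]] [[544.0, 322.4], [585.9, 376.8], [613.4, 356.3], [573.4, 300.4]] [np.float64(36.7), np.float64(68.6), np.float64(34.3), np.float64(68.7)] [np.float64(2.5), np.float64(0.914), np.float64(-0.64), np.float64(-2.192)]
[445 379  36  37 761] [461.9 396.6] [608.3  -6.7  22. ] [[441.0, 382.0], [462.0, 371.0], [481.0, 407.0], [460.0, 418.0]] [[597.4, 28.6], [625.0, 29.6], [620.4, -35.9], [591.5, -37.8]] [np.float64(66.7), np.float64(27.6), np.float64(65.7), np.float64(28.9)] [np.float64(1.482), np.float64(0.035), np.float64(-1.641), np.float64(-3.076)]
```

View pics/w1.png

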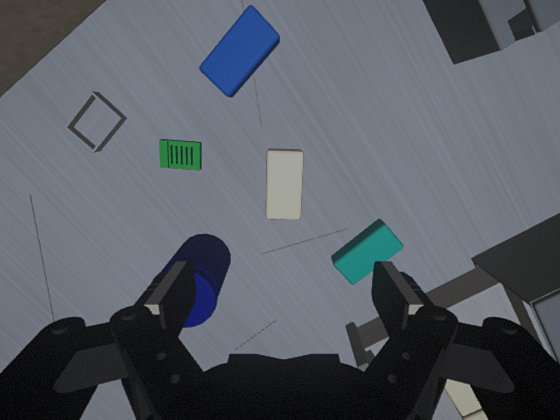

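The picture shows the off-white bar at (285,184), standing alone and nearly in line with the tool. The blue (240,50) and turquoise (368,252) look-alikes are clearly apart from it. I'll refine the measurement.

```bash
cat >> h.py <<'E'
def barfit(img,c,seed,z,win=90):
    """top-face outline fit by threshold about seed; prints world pose"""
    g=cv2.GaussianBlur(img,(3,3),0).astype(int); u,v=int(seed[0]),int(seed[1])
    ref=np.median(g[v-4:v+5,u-4:u+5].reshape(-1,3),0)
    warm=g[...,2]-g[...,0]
    w0=ref[2]-ref[0]
    m=((warm>w0*0.0+ (w0-(-12))*0.5-12)&(g[...,2]>ref[2]*0.72)).astype(np.uint8)
    n,l,st,ce=cv2.connectedComponentsWithStats(m,connectivity=4)
    k=l[v,u]; cs,_=cv2.findContours((l==k).astype(np.uint8),0,1)
    ct=max(cs,key=cv2.contourArea)
    W=unproj(c,ct[:,0,:],z)[:,:2].astype(np.float32)
    (cen,sz,a)=cv2.minAreaRect(W)
    bx=cv2.boxPoints((cen,sz,a)); e=[bx[1]-bx[0],bx[2]-bx[1]]; L=max(e,key=np.linalg.norm)
    mu=cv2.moments(W.reshape(-1,1,2))
    print("seed",seed,"ref",ref,"rect c",np.round(cen,1),"size",np.round(sorted(sz),1),"yaw",round(float(np.arctan2(L[1],L[0])%np.pi),3),"centroid",round(mu["m10"]/mu["m00"],1),round(mu["m01"]/mu["m00"],1))
    nu=0.5*np.arctan2(2*mu["mu11"],mu["mu20"]-mu["mu02"]);print("  moment yaw",round(nu%np.pi,3))
    return l==k
E
python3 - <<'E'
from h import *
img,c,o=load("w1")
m=barfit(img,c,(285,184),22)
x=img.copy(); cs,_=cv2.findContours(m.astype(np.uint8),0,1)
x=cv2.resize(x[120:250,220:350],None,fx=4,fy=4,interpolation=cv2.INTER_CUBIC)
for q in cs: cv2.polylines(x,[((q-[220,120])*4+2).astype(np.int32)],True,(0,0,255),1)
cv2.imwrite("pics/w1c.png",x)
E
```

```text
seed (285, 184) ref [157. 165. 164.] rect c [579.  338.9] size [36.2 69.1] yaw 0.932 centroid 579.1 339.0
  moment yaw 0.932
```

View pics/w1c.png

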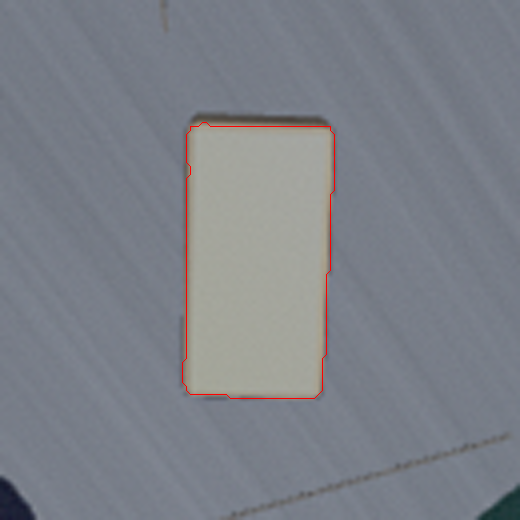

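```bash
python3 - <<'E'
from h import *
plan((579.1,339.0,2.5),0.932)
E
```

```text
pos [574.9 331.8 170.3] h 0.962 tilt -1.0 dp [ 0.84 -0.07 16.78] roll 0.03 dist 168.0 t 1.75 F [-0.7  0.4  0.2] q [ 0.52  0.58  0.35  1.34 -0.    2.7 ]
```

>>> {"name": "arm_command", "arguments": {
  "dp": [
    [0.84,-0.07,3],
    [0.84,-0.07,6.5],
    [0.84,-0.07,10],
    [0.84,-0.07,12.5],
    [0.84,-0.07,14.5],
    [0.84,-0.07,15.8],
    [0.84,-0.07,16.5],
    [0.84,-0.07,16.8],
    [0.84,-0.07,16.8],
    [0.84,-0.07,16.8]
  ],
  "roll": [0.03,0.03,0.03,0.03,0.03,0.03,0.03,0.03,0.03,0.03]
}}

```text
clock: 2.58
eef_pos: [579.7, 339.3, 3.3]
orientation: [0.894, 0.448, 0.001, -0.0]
contact_force: [0.2, 0.1, -1.2]
width: 0.998
```

>>> {"name": "arm_command", "arguments": {
  "dp": [
    [0,0,0],
    [0,0,0],
    [0,0,0],
    [0,0,0],
    [0,0,0],
    [0,0,0],
    [0,0,0],
    [0,0,0],
    [0,0,0],
    [0,0,0]
  ],
  "roll": [0,0,0,0,0,0,0,0,0,0],
  "gripper": -1
}}

```text
clock: 3.42
eef_pos: [579.5, 339.2, 3.0]
orientation: [0.894, 0.448, 0.0, -0.0]
contact_force: [-0.8, -0.5, 5.6]
width: 0.405
```

```bash
python3 - <<'E'
from h import *
img,c,o=shot("wrist","w2"); print(o["width"]); plan((0,0,0),0)
E
```

```text
0.40483863181811003
pos [579.5 339.2   2.9] h 0.929 tilt -1.0 dp [-61.86 -26.1    0.29] roll 0.929 dist 671.0 t 3.47 F [ 0.1 -0.6  6.6] q [0.53 0.68 0.1  0.98 0.   2.74]
```

View pics/w2.png

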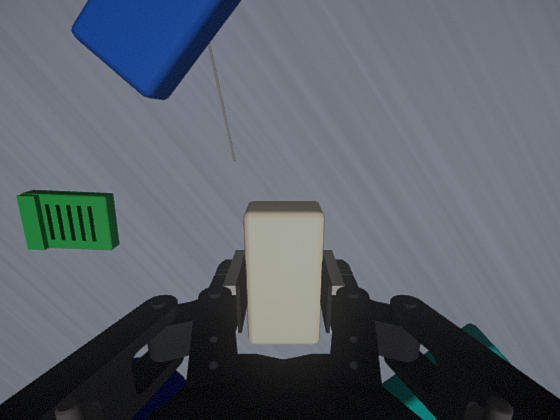

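```bash
python3 - <<'E'
from h import *
img,c,o=load("w2")
w=unproj(c,[(246,212),(323,212),(320,343),(251,343)],22)
Rm=R.from_quat(o["orientation"]).as_matrix()
print(((w-o["eef_pos"])@Rm).round(1), w.mean(0))
x=cv2.resize(img[190:360,210:360],None,fx=4,fy=4,interpolation=cv2.INTER_CUBIC)
cv2.imwrite("pics/w2c.png",x)
E
```

```text
[[ 34.4 -17.  -19. ]
 [ 34.4  16.  -19. ]
 [-33.4  17.1 -19.1]
 [-33.5 -16.9 -19.1]] [579.57128359 339.73969375  22.        ]
```

View pics/w2c.png

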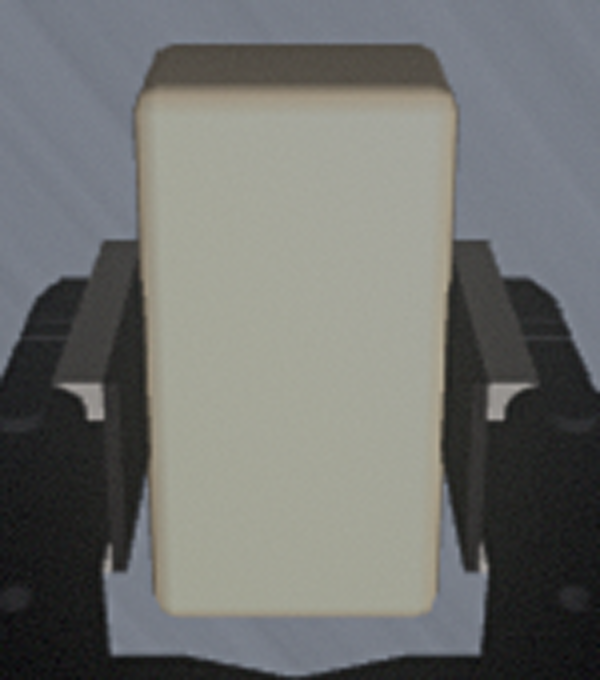

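```bash
python3 - <<'E'
from h import *
plan((617,-80,170),1.53)
E
```

```text
pos [579.5 339.2   2.9] h 0.929 tilt -1.0 dp [-31.33  28.11 -16.71] roll -0.601 dist 453.0 t 3.47 F [ 0.1 -0.6  6.6] q [0.53 0.68 0.1  0.98 0.   2.74]
```

>>> {"name": "arm_command", "arguments": {
  "dp": [
    [0,0,-0.7],
    [0,0,-2.5],
    [0,0,-5.5],
    [0,0,-9],
    [0,0,-12.5],
    [-1.5,1.4,-15.5],
    [-4,3.6,-16.7],
    [-6.7,6,-16.7],
    [-9.5,8.5,-16.7],
    [-12.3,11,-16.7],
    [-15,13.5,-16.7],
    [-17.8,16,-16.7],
    [-20.5,18.4,-16.7],
    [-23.2,20.8,-16.7],
    [-26,23.3,-16.7],
    [-28.5,25.6,-16.7],
    [-30.2,27.1,-16.7],
    [-31,27.8,-16.7],
    [-31.3,28.1,-16.7],
    [-31.3,28.1,-16.7]
  ],
  "roll": [0,0,0,0,0,-0.05,-0.1,-0.15,-0.2,-0.25,-0.3,-0.35,-0.4,-0.45,-0.5,-0.55,-0.58,-0.6,-0.6,-0.6]
}}

```text
clock: 5.13
eef_pos: [616.8, -80.7, 169.5]
orientation: [0.722, 0.691, 0.0, 0.0]
contact_force: [-0.1, 0.2, 0.3]
width: 0.406
```

```bash
python3 - <<'E'
from h import *
img,c,o=shot("wrist","w3"); print(o["width"]); plan((617,-80,170),1.53)
E
```

```text
0.4063973766623963
pos [616.8 -79.7 169.5] h 1.528 tilt -1.0 dp [-0.03  0.02 -0.05] roll -0.002 dist 1.0 t 5.18 F [ 0.   1.2 -1.6] q [-0.13  0.48  0.19  1.28  0.    1.49]
```

View pics/w3.png

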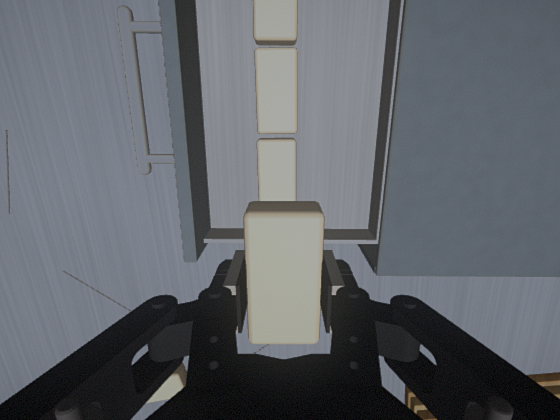

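```bash
python3 - <<'E'
from h import *
img,c,o=load("w3")
m=barfit(img,c,(276,90),35)
m2=barfit(img,c,(276,18),35); m3=barfit(img,c,(276,165),35)
x=cv2.resize(img[0:210,220:340],None,fx=2.8,fy=2.8,interpolation=cv2.INTER_CUBIC)
x0=x.copy()
for mm in (m,m2,m3):
  cs,_=cv2.findContours(mm.astype(np.uint8),0,1)
  for q in cs: cv2.polylines(x,[((q-[220,0])*2.8+1.4).astype(np.int32)],True,(0,0,255),1)
cv2.imwrite("pics/w3c.png",np.hstack([x0,x]))
E
```

```text
seed (276, 90) ref [163. 169. 168.] rect c [613.2  14.2] size [36.3 70.4] yaw 1.541 centroid 613.4 14.2
  moment yaw 1.536
seed (276, 18) ref [159. 165. 164.] rect c [615.  68.] size [28.3 36.3] yaw 3.099 centroid 615.1 68.1
  moment yaw 3.074
seed (276, 165) ref [163. 170. 169.] rect c [610.2 -53.4] size [36.4 57.6] yaw 1.54 centroid 610.4 -53.7
  moment yaw 1.545
```

View pics/w3c.png

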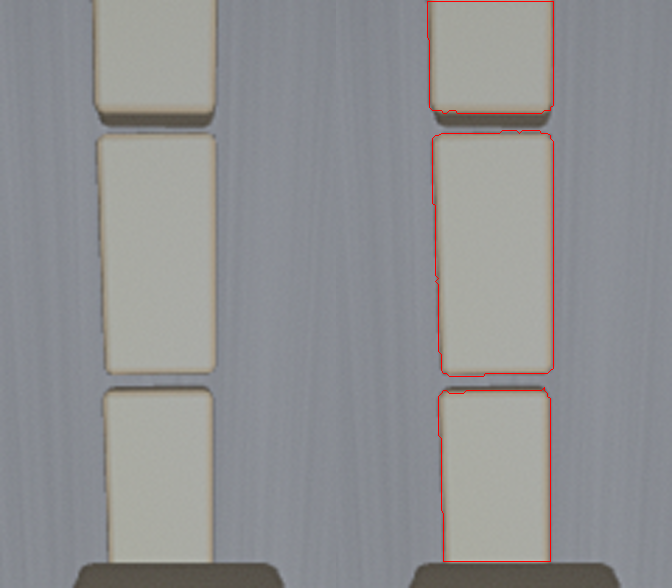

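```bash
python3 - <<'E'
from h import *
img,c,o=load("t1")
def P(uv,z):return unproj(c,[uv],z)[0].round(1)
m=barfit(img,c,(270,206),35);m=barfit(img,c,(296,208),35)
plan((614.6,51.2,75),1.536)
E
```

```text
seed (270, 206) ref [159. 170. 168.] rect c [614.1  14. ] size [ 43.7 224.1] yaw 1.539 centroid 614.8 14.5
  moment yaw 1.533
seed (296, 208) ref [159. 170. 168.] rect c [614.1  14. ] size [ 43.7 224.1] yaw 1.539 centroid 614.8 14.5
  moment yaw 1.533
pos [616.8 -79.7 169.5] h 1.528 tilt -1.0 dp [13.07 -0.78  9.45] roll -0.008 dist 161.0 t 5.18 F [ 0.   1.2 -1.6] q [-0.13  0.48  0.19  1.28  0.    1.49]
```

>>> {"name": "arm_command", "arguments": {
  "dp": [
    [2,-0.1,0.5],
    [4.5,-0.3,2],
    [7,-0.4,4],
    [9.5,-0.6,6],
    [11.5,-0.7,8],
    [12.7,-0.8,9],
    [13.1,-0.8,9.4],
    [13.1,-0.8,9.4],
    [13.1,-0.8,9.4]
  ],
  "roll": [-0.01,-0.01,-0.01,-0.01,-0.01,-0.01,-0.01,-0.01,-0.01]
}}

```text
clock: 5.93
eef_pos: [614.8, 51.0, 76.2]
orientation: [0.718, 0.696, 0.0, 0.0]
contact_force: [-0.1, -0.3, -0.4]
width: 0.404
```

```bash
python3 - <<'E'
from h import *
img,c,o=shot("wrist","w4"); print(o["width"]); plan((614.6,51.2,38),1.536)
m2=barfit(img,c,(280,110),35)
E
```

```text
0.4037693165288261
pos [615.   50.6  76.5] h 1.538 tilt -1.0 dp [ 0.06 -0.05  3.85] roll 0.002 dist 39.0 t 5.98 F [ 0.1  0.1 -0.9] q [ 0.08  0.52  0.01  1.06 -0.    1.69]
seed (280, 110) ref [147. 140. 137.] rect c [626.4  43.7] size [148.2 183.9] yaw 1.521 centroid 626.4 60.5
  moment yaw 1.352
```

View pics/w4.png

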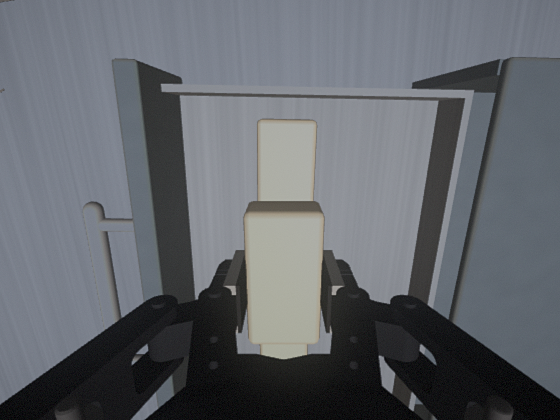

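```bash
python3 - <<'E'
from h import *
img,c,o=load("w4")
x=cv2.resize(img[105:225,225:345],None,fx=5,fy=5,interpolation=cv2.INTER_CUBIC); cv2.imwrite("pics/w4c.png",x)
m2=barfit(img,c,(286,160),35)
ed=unproj(c,[(257.5,125),(258,198),(316.8,125),(314.5,198),(285,119.7)],35); print(ed.round(1))
print("held", unproj(c,[(244.5,214),(323.8,214),(320.5,343),(250.5,343)],o["eef_pos"][2]+19).round(1))
print("low L/R",unproj(c,[(261,352),(309,352)],35).round(1))
E
```

```text
seed (286, 160) ref [167. 174. 173.] rect c [616.7  99.6] size [35.9 49.6] yaw 1.529 centroid 616.6 99.4
  moment yaw 1.518
[[600.6 121.   35. ]
 [598.4  76.8  35. ]
 [635.4 120.   35. ]
 [634.   75.7  35. ]
 [616.8 123.5  35. ]]
held [[597.9  85.8  95.2]
 [632.   84.7  95.2]
 [630.9  17.7  95.2]
 [596.3  18.8  95.2]]
low L/R [[594.1 -41.5  35. ]
 [629.8 -42.6  35. ]]
```

View pics/w4c.png

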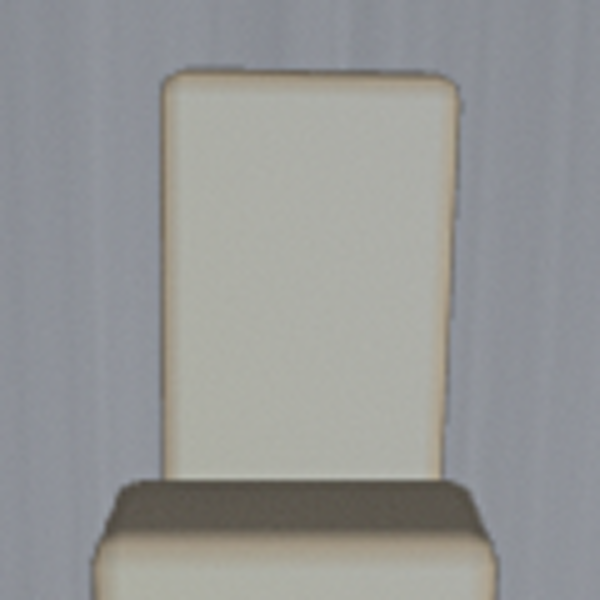

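>>> {"name": "arm_command", "arguments": {
  "dp": [
    [0,0,0.8],
    [0,0,1.7],
    [0,0,2.5],
    [0,0,3.1],
    [0,0,3.4],
    [0,0,3.55],
    [0,0,3.6],
    [0,0,3.65],
    [0,0,3.7]
  ],
  "roll": [0.003,0.003,0.003,0.003,0.003,0.003,0.003,0.003,0.003]
}}

```text
clock: 6.73
eef_pos: [614.6, 51.3, 38.6]
orientation: [0.719, 0.695, 0.0, 0.0]
contact_force: [-0.9, -0.3, -1.0]
width: 0.405
```

```bash
python3 - <<'E'
from h import *
plan((615,50.7,38),1.534)
E
```

```text
pos [614.6  51.3  38.6] h 1.536 tilt -1.0 dp [-0.06  0.05  0.06] roll 0.002 dist 1.0 t 6.73 F [-0.9 -0.3 -1. ] q [ 0.08  0.55 -0.04  0.98  0.    1.69]
```

>>> {"name": "arm_command", "arguments": {
  "dp": [
    [-0.03,0.02,0.03],
    [-0.03,0.02,0.05],
    [-0.03,0.02,0.08],
    [-0.03,0.02,0.1],
    [-0.03,0.02,0.1]
  ],
  "roll": [0,0,0,0,0]
}}

```text
clock: 7.15
eef_pos: [614.8, 51.0, 37.9]
orientation: [0.719, 0.695, 0.0, 0.0]
contact_force: [-1.1, -0.3, 5.4]
width: 0.404
```

```bash
python3 - <<'E'
from h import *
plan((615,50.7,38),1.534)
shot("side","s5");img,c,o=shot("wrist","w5"); plan((615,50.7,38),1.534)
E
```

```text
pos [614.8  51.   37.9] h 1.536 tilt -1.0 dp [-0.03  0.02 -0.01] roll 0.002 dist 0.0 t 7.15 F [-1.1 -0.3  5.4] q [ 0.08  0.55 -0.04  0.98 -0.    1.69]
pos [614.8  51.   37.9] h 1.536 tilt -1.0 dp [-0.03  0.02 -0.01] roll 0.002 dist 0.0 t 7.25 F [-1.2 -1.2  6.9] q [ 0.08  0.55 -0.04  0.98 -0.    1.69]
```

View pics/w5.png

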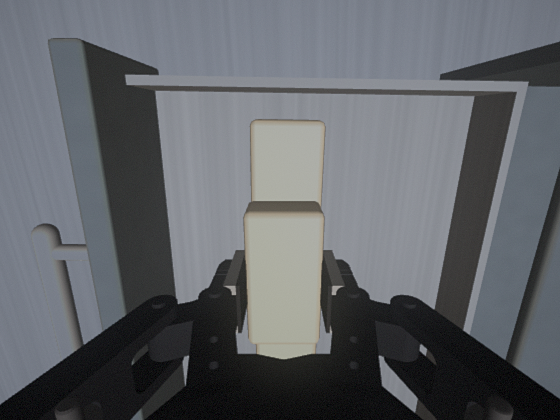

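```bash
python3 - <<'E'
from h import *
img,c,o=load("w5")
x=cv2.resize(img[110:220,230:340],None,fx=5,fy=5,interpolation=cv2.INTER_CUBIC); cv2.imwrite("pics/w5c.png",x)
x=cv2.resize(img[320:370,230:340],None,fx=5,fy=5,interpolation=cv2.INTER_CUBIC); cv2.imwrite("pics/w5d.png",x)
E
```

```text
(no output)
```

View pics/w5c.png

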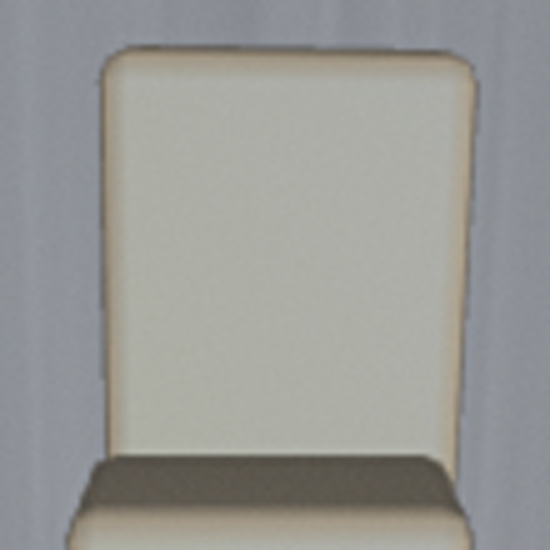

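View pics/w5d.png

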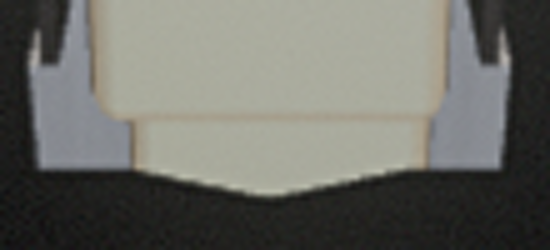

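```bash
python3 - <<'E'
from h import *
img,c,o=load("w5")
Rm=R.from_quat(o["orientation"]).as_matrix()
def T(uv,z): 
    w=unproj(c,uv,z); t=(w-o["eef_pos"])@Rm; print(w.round(1)[:,:2].tolist(), "mid tool", t.mean(0).round(2), "tool", t.round(1)[:,:2].tolist(),"w",round(abs(t[0,1]-t[1,1]),1))
T([(251.6,200),(321,200)],35)
T([(250.8,125),(325,125)],35)
T([(256.6,348),(315.6,348)],35)
T([(243.8,216),(324,216)],57)
T([(249,338),(318.3,338)],57)
T([(285,120),(285,120)],35)
T([(285,212),(285,343.5)],57)
E
```

```text
[[598.9, 86.0], [633.5, 84.8]] mid tool [34.44  0.2   2.92] tool [[34.4, -17.1], [34.5, 17.5]] w 34.6
[[600.9, 122.0], [635.3, 120.8]] mid tool [70.51  0.8   2.92] tool [[70.5, -16.4], [70.5, 18.0]] w 34.4
[[596.1, -3.7], [630.6, -4.9]] mid tool [-55.33   0.43   2.92] tool [[-55.3, -16.8], [-55.3, 17.7]] w 34.5
[[597.7, 84.9], [632.2, 83.7]] mid tool [ 33.33  -1.04 -19.08] tool [[33.3, -18.3], [33.3, 16.2]] w 34.5
[[595.7, 21.9], [629.7, 20.7]] mid tool [-29.74  -1.06 -19.08] tool [[-29.7, -18.1], [-29.7, 15.9]] w 34.0
[[616.8, 123.7], [616.8, 123.7]] mid tool [72.73 -0.55  2.92] tool [[72.7, -0.6], [72.7, -0.6]] w 0.0
[[615.5, 86.1], [613.3, 18.0]] mid tool [  1.06  -0.48 -19.08] tool [[35.1, -0.6], [-33.0, -0.4]] w 0.2
```

>>> {"name": "arm_command", "arguments": {
  "dp": [
    [0,0,-0.15],
    [0,0,-0.35],
    [0,0.07,-0.35],
    [-0.02,0.13,-0.35],
    [-0.02,0.13,-0.25],
    [-0.02,0.13,-0.15],
    [-0.02,0.13,-0.08],
    [-0.02,0.13,-0.02],
    [-0.02,0.13,-0.02]
  ],
  "roll": [0,0,0,0,0,0,0,0,0]
}}

```text
clock: 8.0
eef_pos: [616.2, 50.7, 37.9]
orientation: [0.719, 0.695, 0.0, 0.0]
contact_force: [-0.9, -0.7, 6.7]
width: 0.406
```

```bash
python3 - <<'E'
from h import *
img,c,o=shot("wrist","w6"); plan((615,50.7,38),1.534)
x=cv2.resize(img[110:220,230:340],None,fx=5,fy=5,interpolation=cv2.INTER_CUBIC); y=cv2.resize(img[320:370,230:340],None,fx=5,fy=5,interpolation=cv2.INTER_CUBIC);
z=np.zeros((560,780,3),np.uint8); z=cv2.resize(np.vstack([x,y]),None,fx=.73,fy=.73); cv2.imwrite("pics/w6c.png",z)
E
```

```text
pos [616.1  50.7  37.9] h 1.536 tilt -1.0 dp [-0.   -0.11 -0.01] roll 0.002 dist 1.0 t 8.05 F [-0.  -1.1  5.2] q [ 0.08  0.55 -0.04  0.98 -0.    1.69]
```

View pics/w6c.png

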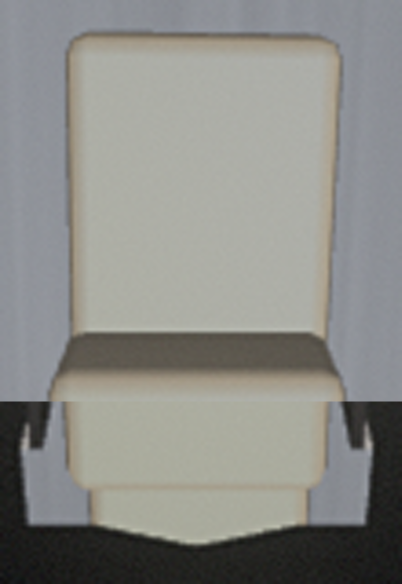

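>>> {"name": "arm_command", "arguments": {
  "dp": [
    [0,0,0],
    [0,0,0],
    [0,0,0],
    [0,0,0],
    [0,0,0],
    [0,0,0],
    [0,0,-0.3],
    [0,0,-1.2],
    [0,0,-3],
    [0,0,-6],
    [0,0,-9],
    [0,0,-11],
    [0,0,-11.5],
    [0,0,-11.5]
  ],
  "roll": [0,0,0,0,0,0,0,0,0,0,0,0,0,0],
  "gripper": 0.2
}}

```text
clock: 9.22
eef_pos: [616.9, 50.8, 154.8]
orientation: [0.719, 0.695, 0.001, 0.001]
contact_force: [0.4, -0.4, -1.2]
width: 0.602
```

```bash
python3 - <<'E'
from h import *
img,c,o=shot("wrist","w7"); plan((447,-322,170),0.165)
E
```

```text
pos [616.1  50.8 153.1] h 1.536 tilt -1.0 dp [-37.85 -15.6   -1.69] roll 1.371 dist 410.0 t 9.27 F [ 0.2 -0.5 -0.2] q [0.08 0.48 0.15 1.24 0.   1.69]
```

View pics/w7.png

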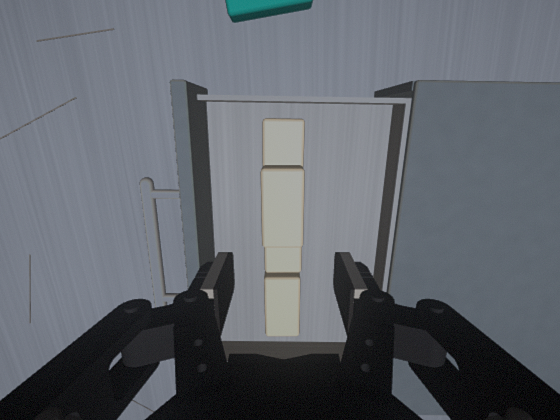

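```bash
python3 - <<'E'
from h import *
img,c,o=load("w7")
x=cv2.resize(img[105:345,240:325],None,fx=2.4,fy=2.4,interpolation=cv2.INTER_CUBIC); cv2.imwrite("pics/w7c.png",x)
m=barfit(img,c,(282,205),57); m=barfit(img,c,(282,140),35); m=barfit(img,c,(282,306),35)
E
```

```text
seed (282, 205) ref [163. 172. 170.] rect c [614.6  39.5] size [36.4 92.8] yaw 1.536 centroid 614.6 40.0
  moment yaw 1.542
seed (282, 140) ref [165. 171. 170.] rect c [617.8 104.3] size [36.1 40. ] yaw 1.516 centroid 617.5 104.7
  moment yaw 1.476
seed (282, 306) ref [158. 170. 169.] rect c [610.8 -58.8] size [36.2 69.3] yaw 1.524 centroid 610.8 -58.7
  moment yaw 1.531
```

View pics/w7c.png

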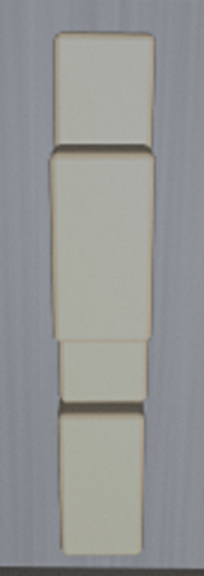

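```bash
python3 - <<'E'
from h import *
img,c,o=load("w7")
print("placed ends",unproj(c,[(282,168.3),(282,246.9)],57).round(1).tolist(),"sides far",unproj(c,[(261,172),(304,172)],57)[:,:2].round(1).tolist(),"near",unproj(c,[(262.2,240),(303,240)],57)[:,:2].round(1).tolist())
print("left far",unproj(c,[(283,118.5)],35).round(1),"sides",unproj(c,[(262.5,135),(303.8,135)],35)[:,:2].round(1).tolist())
print("mid near/right far",unproj(c,[(282,272.3),(282,277.5)],35).round(1)[:,1],"sides mid",unproj(c,[(265.2,255),(301,255)],35)[:,:2].round(1).tolist(),"right",unproj(c,[(265.2,305),(299,305)],35)[:,:2].round(1).tolist())
E
```

```text
placed ends [[616.1, 85.6, 57.0], [613.7, 17.4, 57.0]] sides far [[599.1, 83.2], [633.6, 82.0]] near [[596.9, 24.4], [631.9, 23.2]]
left far [[618.2 123.6  35. ]] sides [[600.5, 110.8], [635.4, 109.7]]
mid near/right far [-19.2 -24.9] sides mid [[597.0, -0.3], [631.1, -1.5]] right [[594.2, -55.3], [628.1, -56.6]]
```

>>> {"name": "arm_command", "arguments": {
  "dp": [
    [-2,-0.8,-0.5],
    [-5,-2,-1],
    [-8.5,-3.5,-1.5],
    [-12,-5,-1.7],
    [-15.5,-6.4,-1.7],
    [-19,-7.8,-1.7],
    [-22.5,-9.3,-1.7],
    [-26,-10.7,-1.7],
    [-29.5,-12.2,-1.7],
    [-33,-13.6,-1.7],
    [-35.5,-14.6,-1.7],
    [-37,-15.3,-1.7],
    [-37.9,-15.6,-1.7],
    [-37.9,-15.6,-1.7],
    [-37.9,-15.6,-1.7]
  ],
  "roll": [0.1,0.2,0.32,0.44,0.56,0.68,0.8,0.92,1.04,1.16,1.27,1.35,1.37,1.37,1.37],
  "gripper": 1
}}

```text
clock: 10.52
eef_pos: [446.5, -322.1, 168.7]
orientation: [0.996, 0.084, -0.0, -0.001]
contact_force: [0.0, -0.2, 0.5]
width: 1.0
```

```bash
python3 - <<'E'
from h import *
img,c,o=shot("wrist","w8"); plan((447,-322,170),0.165)
E
```

```text
pos [ 446.8 -321.7  168.9] h 0.169 tilt -1.0 dp [ 0.01  0.04 -0.11] roll 0.004 dist 1.0 t 10.57 F [0.2 0.4 0.7] q [-0.62  0.34 -0.03  1.21  0.    2.35]
```

View pics/w8.png

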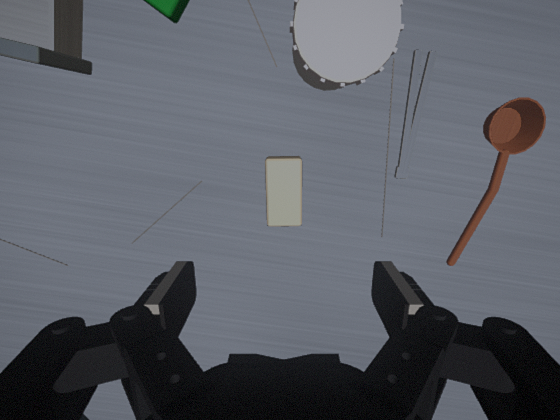

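```bash
python3 - <<'E'
from h import *
img,c,o=load("w8")
m=barfit(img,c,(284,192),22)
plan((447.9,-322,2.5),0.165)
E
```

```text
seed (284, 192) ref [147. 156. 155.] rect c [ 447.1 -321.6] size [36.2 68.9] yaw 0.169 centroid 447.3 -321.5
  moment yaw 0.178
pos [ 446.8 -321.7  168.9] h 0.169 tilt -1.0 dp [ 0.1   0.05 16.64] roll 0.004 dist 166.0 t 10.57 F [0.2 0.4 0.7] q [-0.62  0.34 -0.03  1.21  0.    2.35]
```

>>> {"name": "arm_command", "arguments": {
  "dp": [
    [0.04,0.04,3],
    [0.04,0.04,6.5],
    [0.04,0.04,10],
    [0.04,0.04,12.5],
    [0.04,0.04,14.5],
    [0.04,0.04,15.7],
    [0.04,0.04,16.3],
    [0.04,0.04,16.6],
    [0.04,0.04,16.6],
    [0.04,0.04,16.6]
  ],
  "roll": [0,0,0,0,0,0,0,0,0,0]
}}

```text
clock: 11.4
eef_pos: [447.8, -322.8, 4.3]
orientation: [0.997, 0.083, 0.0, 0.0]
contact_force: [-0.0, 1.4, 0.0]
width: 0.999
```

>>> {"name": "arm_command", "arguments": {
  "dp": [
    [0,0,0],
    [0,0,0],
    [0,0,0],
    [0,0,0],
    [0,0,0],
    [0,0,0],
    [0,0,0],
    [0,0,0],
    [0,0,0],
    [0,0,0]
  ],
  "roll": [0,0,0,0,0,0,0,0,0,0],
  "gripper": -1
}}

```text
clock: 12.23
eef_pos: [447.3, -323.1, 4.1]
orientation: [0.997, 0.083, 0.0, 0.0]
contact_force: [-1.3, 0.3, 7.2]
width: 0.408
```

```bash
python3 - <<'E'
from h import *
img,c,o=shot("wrist","w9"); plan((613.2,-24.2,150),1.536)
cv2.imwrite("pics/w9c.png",cv2.resize(img[190:360,210:360],None,fx=3.5,fy=3.5,interpolation=cv2.INTER_CUBIC))
E
```

```text
pos [ 447.3 -323.1    4.1] h 0.166 tilt -1.0 dp [ 21.29 -26.74 -14.59] roll -1.37 dist 372.0 t 12.28 F [-1.3  2.2  7. ] q [-0.63  0.47 -0.28  0.82  0.    2.35]
```

View pics/w9c.png

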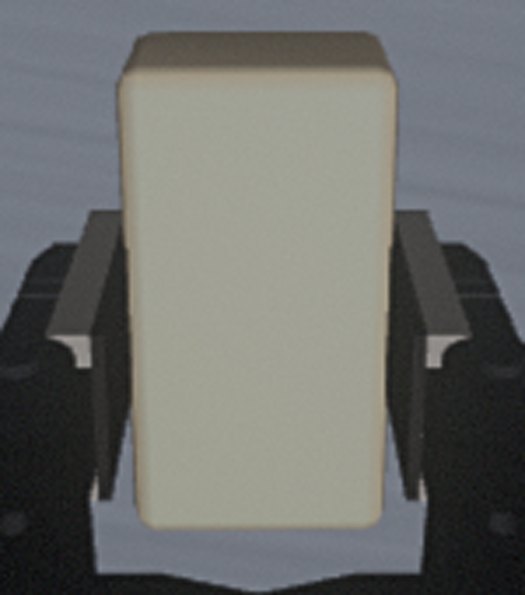

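```bash
python3 - <<'E'
from h import *
img,c,o=load("w9"); Rm=R.from_quat(o["orientation"]).as_matrix()
w=unproj(c,[(285,210.6),(285,340.6),(244,215),(323.5,215),(249,335),(319.3,335)],22)
print(((w-o["eef_pos"])@Rm).round(1))
E
```

```text
[[ 34.1   0.5 -17.9]
 [-33.5   0.7 -17.9]
 [ 32.1 -17.3 -17.9]
 [ 32.2  17.2 -17.9]
 [-30.2 -17.1 -17.9]
 [-30.2  17.6 -17.9]]
```

```bash
python3 - <<'E'
from h import *
plan((613.4,-23.0,120),1.534)
E
```

```text
pos [ 447.3 -323.1    4.1] h 0.166 tilt -1.0 dp [ 21.33 -26.86 -11.59] roll -1.368 dist 362.0 t 12.28 F [-1.3  2.2  7. ] q [-0.63  0.47 -0.28  0.82  0.    2.35]
```

>>> {"name": "arm_command", "arguments": {
  "dp": [
    [0,0,-0.7],
    [0,0,-2.5],
    [0,0,-5.5],
    [0,0,-9],
    [0.5,-0.6,-12],
    [2,-2.5,-14],
    [4,-5,-14.5],
    [6,-7.6,-14.5],
    [8,-10,-14.5],
    [10,-12.6,-14.5],
    [12,-15.1,-14.5],
    [14,-17.6,-14.5],
    [16,-20.1,-14.5],
    [18,-22.7,-14.5],
    [19.6,-24.7,-14],
    [20.7,-26.1,-13],
    [21.2,-26.7,-12],
    [21.3,-26.85,-11.6],
    [21.3,-26.85,-11.6],
    [21.3,-26.85,-11.6]
  ],
  "roll": [0,0,0,0,-0.1,-0.2,-0.32,-0.44,-0.56,-0.68,-0.8,-0.92,-1.04,-1.15,-1.25,-1.32,-1.36,-1.37,-1.37,-1.37]
}}

```text
clock: 13.95
eef_pos: [612.5, -23.5, 119.9]
orientation: [0.72, 0.694, -0.0, -0.0]
contact_force: [-0.1, -1.7, -0.5]
width: 0.409
```

```bash
python3 - <<'E'
from h import *
img,c,o=shot("wrist","w10"); plan((613.4,-23.0,39.1),1.534)
E
```

```text
pos [612.7 -23.7 120.2] h 1.534 tilt -1.0 dp [0.07 0.07 8.11] roll -0.0 dist 81.0 t 14.0 F [0.1 0.1 0.6] q [-0.04  0.49  0.07  1.16 -0.    1.57]
```

View pics/w10.png

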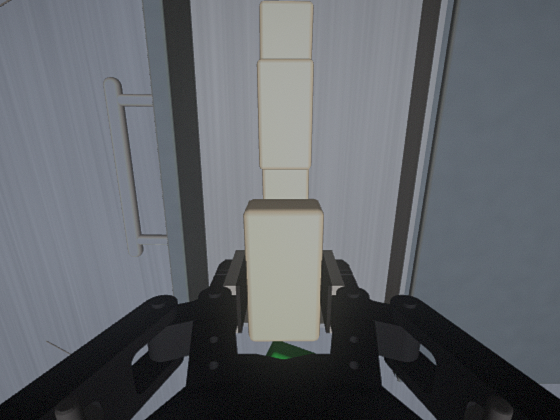

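>>> {"name": "arm_command", "arguments": {
  "dp": [
    [0.05,0.08,1],
    [0.05,0.08,2.2],
    [0.05,0.08,3.5],
    [0.05,0.08,4.6],
    [0.05,0.08,5.2],
    [0.05,0.08,5.4],
    [0.05,0.08,5.4],
    [0.05,0.08,5.4]
  ],
  "roll": [0,0,0,0,0,0,0,0]
}}

```text
clock: 14.67
eef_pos: [613.9, -22.6, 66.0]
orientation: [0.719, 0.695, 0.0, 0.0]
contact_force: [0.1, -0.3, -0.7]
width: 0.409
```

```bash
python3 - <<'E'
from h import *
img,c,o=shot("wrist","w11"); plan((613.4,-23.0,39.1),1.534)
cv2.imwrite("pics/w11c.png",cv2.resize(img[0:360,210:360],None,fx=1.66,fy=1.66,interpolation=cv2.INTER_CUBIC))
cv2.imwrite("pics/w11d.png",cv2.resize(img[90:220,220:350],None,fx=4.5,fy=4.5,interpolation=cv2.INTER_CUBIC))
E
```

```text
pos [614.1 -22.5  66.1] h 1.536 tilt -1.0 dp [-0.05 -0.07  2.7 ] roll 0.002 dist 27.0 t 14.72 F [ 0.5  0.5 -0.7] q [-0.04  0.52 -0.01  1.03  0.    1.57]
```

View pics/w11d.png

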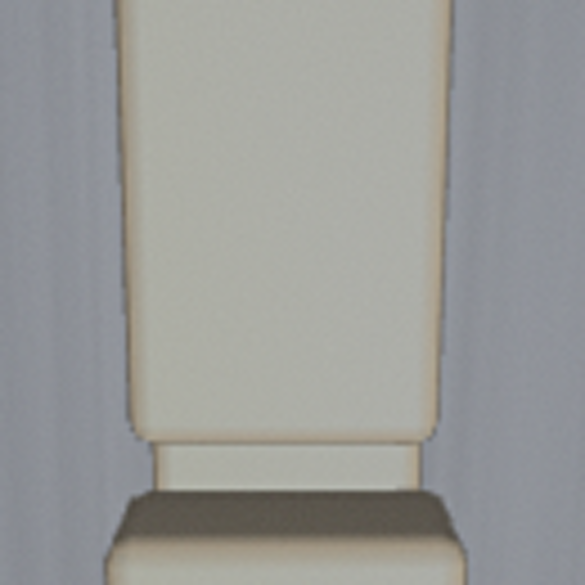

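View pics/w11c.png

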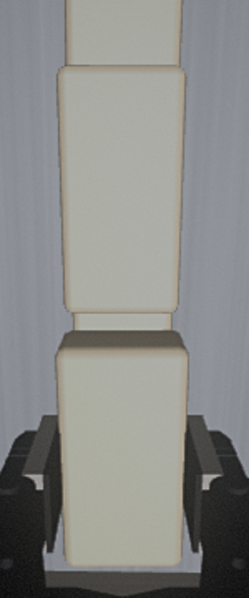

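```bash
python3 - <<'E'
from h import *
img,c,o=load("w11"); Rm=R.from_quat(o["orientation"]).as_matrix()
T=lambda uv,z:((unproj(c,uv,z)-o["eef_pos"])@Rm).round(1).tolist()
print("placed near/far",T([(283.3,187.8),(283,39.5)],57),unproj(c,[(283.3,187.8),(283,39.5)],57).round(1).tolist())
zt=o["eef_pos"][2]+17.9
print("held far/near",T([(283.5,210.6),(283.5,340.6)],zt),unproj(c,[(283.5,210.6),(283.5,340.6)],zt).round(1).tolist())
E
```

```text
placed near/far [[39.3, -1.3, 9.0], [107.3, -1.5, 9.0]] [[614.0, 16.7, 57.0], [616.2, 84.7, 57.0]]
held far/near [[35.4, -1.2, -17.9], [-32.3, -1.1, -17.9]] [[614.0, 12.9, 83.9], [611.7, -54.8, 83.9]]
```

>>> {"name": "arm_command", "arguments": {
  "dp": [
    [-0.14,0.02,0.2],
    [-0.14,0.02,0.8],
    [-0.14,0.02,1.4],
    [-0.14,0.02,1.9],
    [-0.14,0.02,2.2],
    [-0.14,0.02,2.4],
    [-0.14,0.02,2.45],
    [-0.14,0.02,2.45]
  ],
  "roll": [0,0,0,0,0,0,0,0]
}}

```text
clock: 15.38
eef_pos: [613.8, -23.8, 40.9]
orientation: [0.719, 0.695, -0.0, -0.0]
contact_force: [0.2, 0.1, -0.5]
width: 0.405
```

```bash
python3 - <<'E'
from h import *
img,c,o=shot("wrist","w12"); plan((613.4,-23.0,39.1),1.534)
cv2.imwrite("pics/w12c.png",cv2.resize(img[0:360,210:360],None,fx=1.66,fy=1.66,interpolation=cv2.INTER_CUBIC))
cv2.imwrite("pics/w12d.png",cv2.resize(img[130:230,220:350],None,fx=6,fy=6,interpolation=cv2.INTER_CUBIC))
E
```

```text
pos [613.9 -23.9  41.1] h 1.536 tilt -1.0 dp [ 0.08 -0.05  0.2 ] roll 0.002 dist 2.0 t 15.43 F [-0.5 -0.  -0.2] q [-0.04  0.54 -0.05  0.98  0.    1.57]
```

View pics/w12d.png

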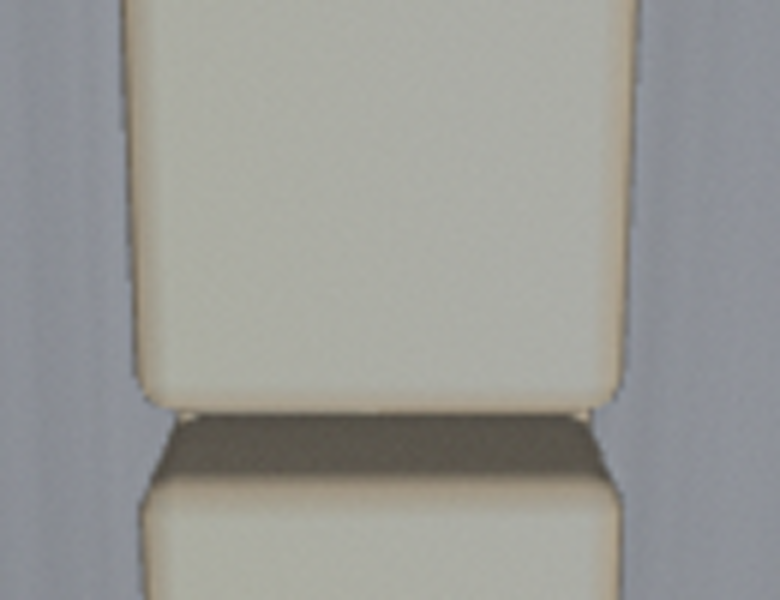

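View pics/w12.png

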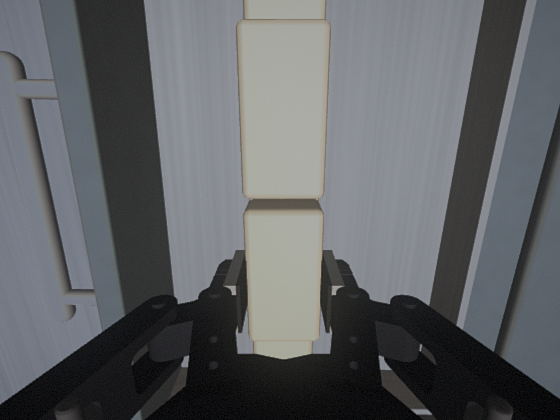

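```bash
python3 - <<'E'
from h import *
img,c,o=load("w12"); Rm=R.from_quat(o["orientation"]).as_matrix()
T=lambda uv,z:((unproj(c,uv,z)-o["eef_pos"])@Rm).round(1).tolist()
W=lambda uv,z:unproj(c,uv,z).round(1).tolist()
print("placed near/far",T([(283.3,198.4),(283,20)],57),W([(283.3,198.4),(283,20)],57))
zt=o["eef_pos"][2]+17.9
print("held far/near",T([(283.5,210.6),(283.5,340.6)],zt),W([(283.5,210.6),(283.5,340.6)],zt))
print("lateral: placed",T([(242.8,190),(323.3,190)],57),"held",T([(244,216),(323.4,216)],zt))
print("row near", T([(253.5,348),(312.5,348)],35),"row far",T([(244.5,10),(325.5,10)],35))
cv2.imwrite("pics/w12e.png",cv2.resize(img[325:370,220:350],None,fx=6,fy=6,interpolation=cv2.INTER_CUBIC))
E
```

```text
placed near/far [[40.4, -1.3, -16.1], [108.2, -1.5, -16.1]] [[613.9, 16.6, 57.0], [616.1, 84.3, 57.0]]
held far/near [[35.4, -1.2, -17.9], [-32.3, -1.1, -17.9]] [[613.8, 11.6, 58.8], [611.5, -56.0, 58.8]]
lateral: placed [[44.1, -18.7, -16.1], [44.1, 15.9, -16.1]] held [[32.9, -18.4, -17.9], [33.0, 16.1, -17.9]]
row near [[-58.0, -19.0, 5.9], [-57.9, 16.2, 5.9]] row far [[117.8, -18.0, 5.9], [117.9, 16.7, 5.9]]
```

View pics/w12e.png

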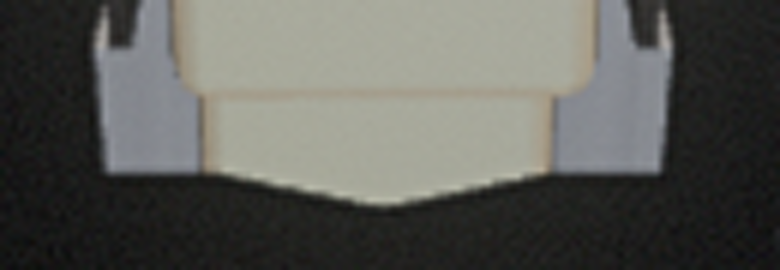

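>>> {"name": "arm_command", "arguments": {
  "dp": [
    [-0.1,0,0],
    [-0.19,0,0],
    [-0.19,0,0.05],
    [-0.19,0,0.1],
    [-0.19,0,0.14],
    [-0.19,0,0.17],
    [-0.19,0,0.2],
    [-0.19,0,0.23],
    [-0.19,0,0.25]
  ],
  "roll": [0,0,0,0,0,0,0,0,0]
}}

```text
clock: 16.18
eef_pos: [614.1, -25.8, 39.1]
orientation: [0.719, 0.695, 0.0, 0.0]
contact_force: [-3.0, -0.4, 9.3]
width: 0.405
```

```bash
python3 - <<'E'
from h import *
img,c,o=shot("wrist","w13"); plan((613.4,-25.0,39.1),1.534)
cv2.imwrite("pics/w13d.png",cv2.resize(img[130:230,220:350],None,fx=6,fy=6,interpolation=cv2.INTER_CUBIC))
E
```

```text
pos [614.1 -25.8  39.1] h 1.536 tilt -1.0 dp [ 0.07 -0.07 -0.  ] roll 0.002 dist 1.0 t 16.23 F [-0.8 -1.   7.7] q [-0.04  0.54 -0.05  0.98  0.    1.56]
```

View pics/w13d.png

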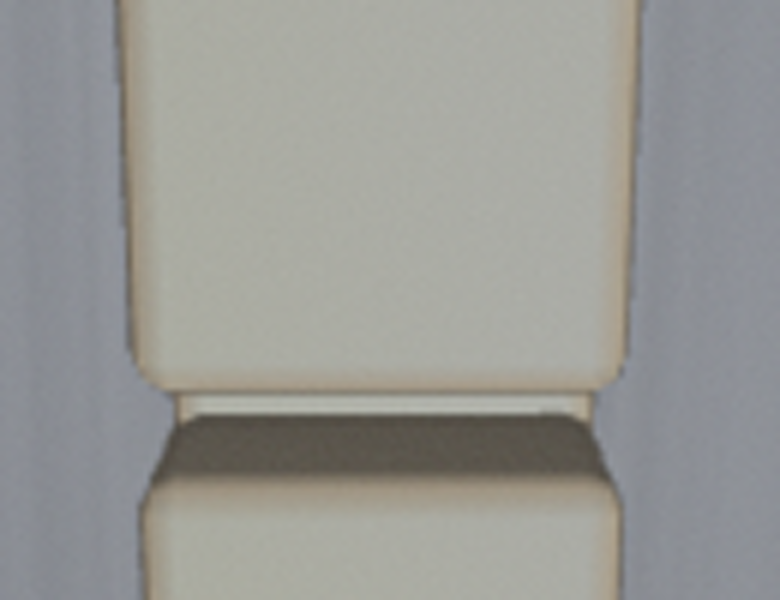

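>>> {"name": "arm_command", "arguments": {
  "dp": [
    [0,0,-0.03],
    [0,0,-0.03],
    [0,0,-0.03],
    [0,0,-0.03],
    [0,0,-0.03],
    [0,0,-0.03],
    [0,0,-0.3],
    [0,0,-1.2],
    [0,0,-3],
    [0,0,-6],
    [0,0,-9],
    [0,0,-12],
    [0,0,-14],
    [0,0,-14.5],
    [0,0,-14.5]
  ],
  "roll": [0,0,0,0,0,0,0,0,0,0,0,0,0,0,0],
  "gripper": 0.2
}}

```text
clock: 17.48
eef_pos: [614.7, -25.8, 185.8]
orientation: [0.719, 0.695, 0.001, 0.001]
contact_force: [0.9, 0.0, -0.8]
width: 0.599
```

```bash
python3 - <<'E'
from h import *
img,c,o=shot("wrist","w14"); plan((613.4,-25.0,39.1),1.534)
E
```

```text
pos [614.  -25.7 184. ] h 1.536 tilt -1.0 dp [ 0.07 -0.06 14.49] roll 0.002 dist 145.0 t 17.53 F [-0.5 -1.4 -0.7] q [-0.04  0.46  0.2   1.3  -0.    1.56]
```

View pics/w14.png

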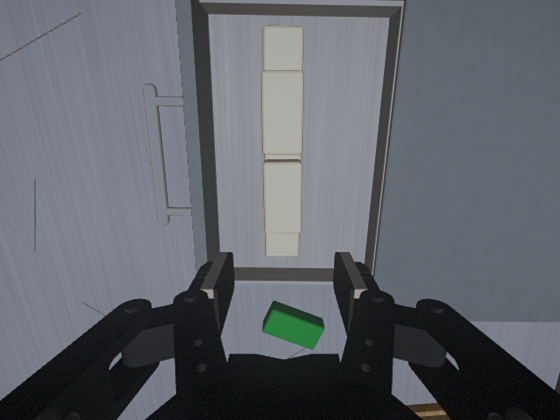

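```bash
python3 - <<'E'
from h import *
img,c,o=load("w14")
cv2.imwrite("pics/w14c.png",cv2.resize(img[18:262,240:325],None,fx=2.45,fy=2.45,interpolation=cv2.INTER_CUBIC))
W=lambda uv,z:unproj(c,uv,z).round(1)[:,:2].tolist()
print("left far",W([(283,26.5)],35),"A far,near",W([(283,71),(283,154.5)],57),"B far,near",W([(283,162),(283,233)],57),"right near",W([(283,256)],35))
# handle
print("handle ends",W([(151,90),(163,220)],45),"face top outer",W([(178,60),(194,265)],70))
E
```

```text
left far [[618.7, 122.4]] A far,near [[617.4, 84.4], [615.0, 16.2]] B far,near [[614.8, 9.5], [612.5, -58.7]] right near [[611.3, -93.6]]
handle ends [[501.6, 74.6], [494.0, -45.4]] face top outer [[536.0, 93.2], [527.3, -83.0]]
```

View pics/w14c.png

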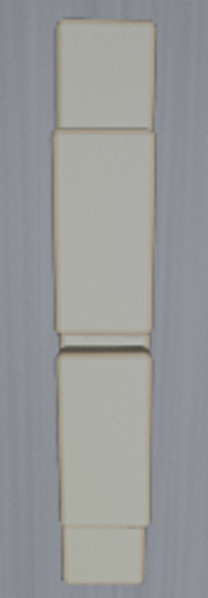

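```bash
python3 - <<'E'
from h import *
plan((455,17,150),3.083)
E
```

```text
pos [614.  -25.7 184. ] h 1.536 tilt -1.0 dp [  3.72 -16.04   3.4 ] roll -1.547 dist 168.0 t 17.53 F [-0.5 -1.4 -0.7] q [-0.04  0.46  0.2   1.3  -0.    1.56]
```

>>> {"name": "arm_command", "arguments": {
  "dp": [
    [0.3,-1,0],
    [0.6,-2.5,0],
    [0.9,-4,0.2],
    [1.3,-5.5,0.5],
    [1.6,-7,0.9],
    [2,-8.5,1.3],
    [2.3,-10,1.7],
    [2.7,-11.5,2.1],
    [3,-13,2.6],
    [3.3,-14.5,3],
    [3.6,-15.6,3.3],
    [3.7,-16,3.4],
    [3.7,-16,3.4],
    [3.7,-16,3.4],
    [3.7,-16,3.4]
  ],
  "roll": [-0.12,-0.24,-0.36,-0.48,-0.6,-0.72,-0.84,-0.96,-1.08,-1.2,-1.32,-1.44,-1.547,-1.547,-1.547],
  "gripper": -1
}}

```text
clock: 18.78
eef_pos: [454.6, 16.8, 148.7]
orientation: [0.031, 1.0, -0.0, -0.001]
contact_force: [0.9, -0.3, 0.2]
width: -0.003
```

```bash
python3 - <<'E'
from h import *
img,c,o=shot("top","t15"); plan((455,17,33),3.083)
cv2.imwrite("pics/t15c.png",cv2.resize(img[90:270,190:350],None,fx=4,fy=3.3,interpolation=cv2.INTER_CUBIC))
plan((625,7,33),3.083)
E
```

```text
pos [454.8  16.8 148.8] h 3.079 tilt -1.0 dp [-0.02  0.03 11.58] roll -0.004 dist 116.0 t 18.83 F [0.8 0.9 0.4] q [ 0.04  0.16 -0.32  1.1  -0.    0.1 ]
pos [454.8  16.8 148.8] h 3.079 tilt -1.0 dp [-17.05   0.1   11.58] roll -0.004 dist 206.0 t 18.83 F [0.8 0.9 0.4] q [ 0.04  0.16 -0.32  1.1  -0.    0.1 ]
```

View pics/t15c.png

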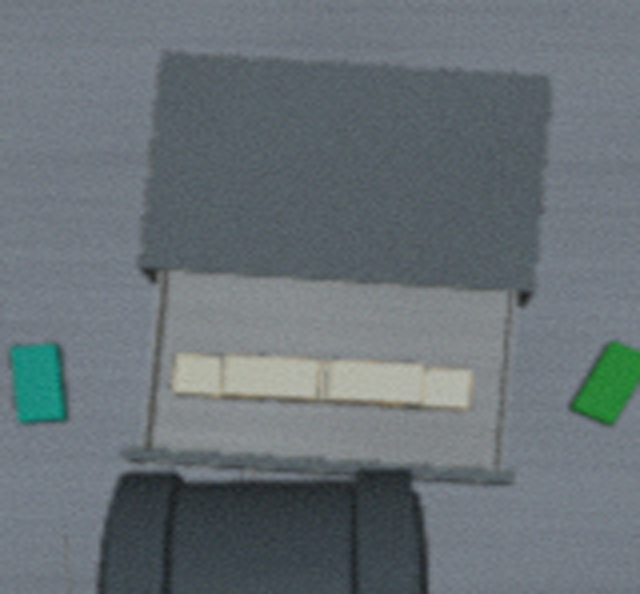

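>>> {"name": "arm_command", "arguments": {
  "dp": [
    [0,0,2.5],
    [0,0,5.5],
    [0,0,8.5],
    [0,0,10.5],
    [0,0,11.4],
    [0,0,11.6],
    [0,0,11.6]
  ],
  "roll": [0,0,0,0,0,0,0]
}}

```text
clock: 19.42
eef_pos: [455.2, 16.8, 33.6]
orientation: [0.03, 1.0, -0.0, -0.0]
contact_force: [-0.0, 0.1, 0.2]
width: -0.001
```

```bash
python3 - <<'E'
from h import *
shot("side","s16"); plan((481,16,33),3.083)
E
```

```text
pos [455.8  16.8  34.3] h 3.082 tilt -1.0 dp [-2.52  0.07  0.13] roll -0.001 dist 25.0 t 19.47 F [ 0.4 -0.3  0.3] q [ 0.04  0.26 -0.5   0.81 -0.    0.1 ]
```

View pics/s16.png

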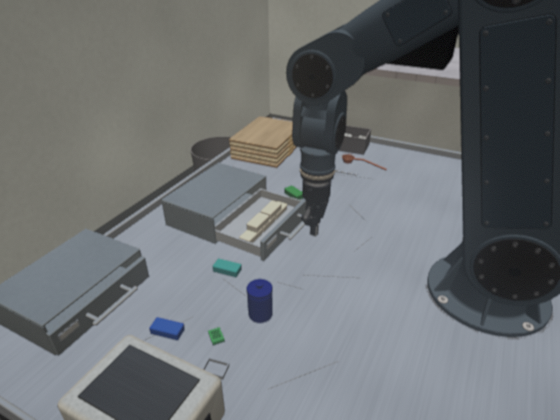

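>>> {"name": "arm_command", "arguments": {
  "dp": [
    [-0.4,0,0],
    [-0.9,0,0],
    [-1.4,0,0],
    [-1.75,0,0],
    [-1.95,0,0],
    [-2.05,0,0],
    [-2.12,0,0],
    [-2.2,0,0],
    [-2.28,0,0],
    [-2.36,0,0],
    [-2.44,0,0],
    [-2.52,0,0],
    [-2.6,0,0],
    [-2.68,0,0],
    [-2.76,0,0],
    [-2.84,0,0],
    [-2.92,0,0],
    [-3.0,0,0],
    [-3.08,0,0],
    [-3.16,0,0]
  ],
  "roll": [0,0,0,0,0,0,0,0,0,0,0,0,0,0,0,0,0,0,0,0]
}}

```text
clock: 21.13
eef_pos: [486.7, 15.0, 33.4]
orientation: [0.029, 1.0, 0.0, -0.0]
contact_force: [-2.5, -0.1, 0.9]
width: -0.002
```

>>> {"name": "arm_command", "arguments": {
  "dp": [
    [-0.09,0,0],
    [-0.2,0,0],
    [-0.33,0,0],
    [-0.48,0,0],
    [-0.65,0,0],
    [-0.84,0,0],
    [-1.05,0,0],
    [-1.28,0,0],
    [-1.53,0,0],
    [-1.8,0,0],
    [-2.1,0,0],
    [-2.42,0,0],
    [-2.76,0,0],
    [-3.12,0,0],
    [-3.5,0,0],
    [-3.88,0,0],
    [-4.26,0,0],
    [-4.64,0,0],
    [-5.02,0,0],
    [-5.4,0,0]
  ],
  "roll": [0,0,0,0,0,0,0,0,0,0,0,0,0,0,0,0,0,0,0,0]
}}

```text
clock: 22.8
eef_pos: [541.0, 11.8, 33.5]
orientation: [0.029, 1.0, -0.0, -0.0]
contact_force: [-2.5, 1.7, 0.1]
width: 0.003
```

>>> {"name": "arm_command", "arguments": {
  "dp": [
    [-0.36,0,0],
    [-0.74,0,0],
    [-1.12,0,0],
    [-1.5,0,0],
    [-1.88,0,0],
    [-2.26,0,0],
    [-2.64,0,0],
    [-3.02,0,0],
    [-3.4,0,0],
    [-3.78,0,0],
    [-4.14,0,0],
    [-4.48,0,0],
    [-4.8,0,0],
    [-5.1,0,0],
    [-5.38,0,0],
    [-5.64,0,0],
    [-5.88,0,0],
    [-6.1,0,0],
    [-6.3,0,0],
    [-6.48,0,0]
  ],
  "roll": [0,0,0,0,0,0,0,0,0,0,0,0,0,0,0,0,0,0,0,0]
}}

```text
clock: 24.47
eef_pos: [605.5, 8.0, 33.5]
orientation: [0.029, 1.0, 0.0, 0.0]
contact_force: [-2.2, 1.6, 0.9]
width: 0.002
```

```bash
python3 - <<'E'
from h import *
plan((630,5,33),3.083)
img,c,o=shot("top","t17")
cv2.imwrite("pics/t17c.png",cv2.resize(img[90:270,190:350],None,fx=4,fy=3.3,interpolation=cv2.INTER_CUBIC)); shot("side","s17")
E
```

```text
pos [605.5   8.   33.5] h 3.083 tilt -1.0 dp [-2.46 -0.15  0.05] roll -0.0 dist 25.0 t 24.47 F [-2.2  1.6  0.9] q [ 0.01  0.53 -0.09  0.95  0.    0.07]
```

View pics/t17c.png

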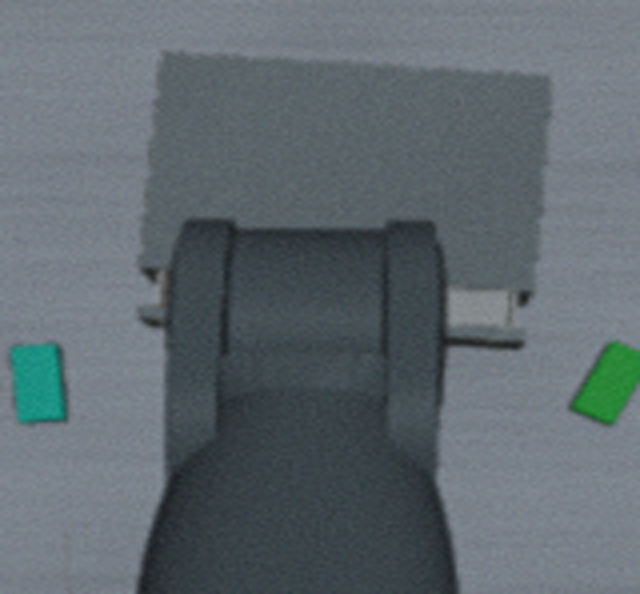

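View pics/s17.png

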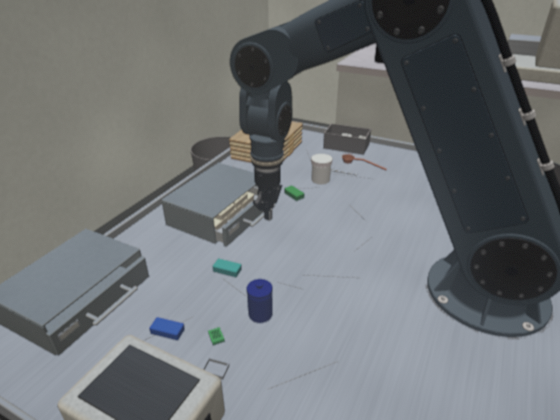

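>>> {"name": "arm_command", "arguments": {
  "dp": [
    [-0.16,0,0],
    [-0.31,0,0],
    [-0.45,0,0],
    [-0.58,0,0],
    [-0.7,0,0],
    [-0.81,0,0],
    [-0.91,0,0],
    [-1.0,0,0],
    [-1.08,0,0],
    [-1.16,0,0],
    [-1.24,0,0],
    [-1.32,0,0],
    [-1.4,0,0],
    [-1.47,0,0],
    [-1.54,0,0],
    [-1.61,0,0],
    [-1.68,0,0],
    [-1.75,0,0],
    [-1.82,0,0],
    [-1.89,0,0]
  ],
  "roll": [0,0,0,0,0,0,0,0,0,0,0,0,0,0,0,0,0,0,0,0]
}}

```text
clock: 26.23
eef_pos: [624.2, 6.9, 33.5]
orientation: [0.029, 1.0, 0.0, 0.0]
contact_force: [-2.0, -0.4, 2.4]
width: 0.002
```

>>> {"name": "arm_command", "arguments": {
  "dp": [
    [-0.07,0,0],
    [-0.13,0,0],
    [-0.19,0,0],
    [-0.25,0,0],
    [-0.31,0,0]
  ],
  "roll": [0,0,0,0,0]
}}

```text
clock: 26.65
eef_pos: [627.3, 6.7, 33.5]
orientation: [0.029, 1.0, 0.0, -0.0]
contact_force: [-2.7, 0.5, 0.8]
width: -0.003
```

>>> {"name": "arm_command", "arguments": {
  "dp": [
    [-0.06,0,0],
    [-0.12,0,0],
    [-0.18,0,0],
    [-0.24,0,0],
    [-0.3,0,0],
    [-0.36,0,0]
  ],
  "roll": [0,0,0,0,0,0]
}}

```text
clock: 27.15
eef_pos: [630.9, 6.5, 33.5]
orientation: [0.029, 1.0, 0.0, -0.0]
contact_force: [-1.8, 0.6, 1.4]
width: -0.003
```

```bash
python3 - <<'E'
from h import *
plan((630,5,33),3.083)
img,c,o=shot("top","t18")
cv2.imwrite("pics/t18c.png",cv2.resize(img[140:220,210:340],None,fx=6,fy=6,interpolation=cv2.INTER_CUBIC)); 
E
```

```text
pos [630.9   6.5  33.5] h 3.083 tilt -1.0 dp [ 0.08 -0.15  0.05] roll -0.0 dist 2.0 t 27.15 F [-1.8  0.6  1.4] q [ 0.01  0.58 -0.    0.99  0.    0.07]
```

View pics/t18c.png

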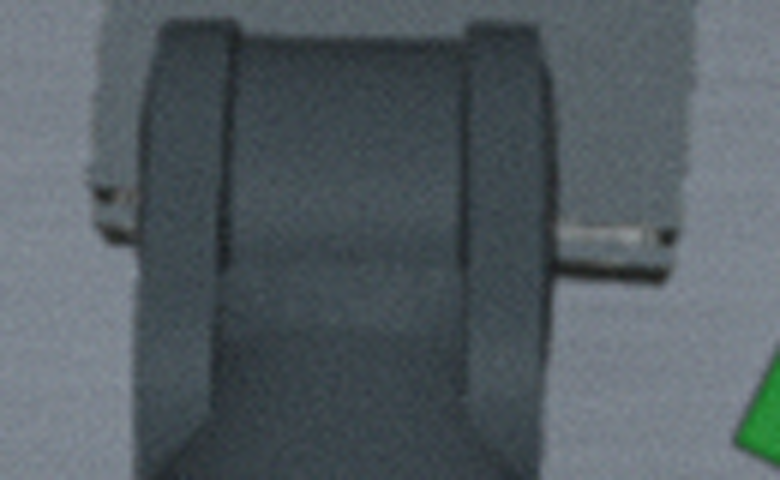

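>>> {"name": "arm_command", "arguments": {
  "dp": [
    [-0.06,0,0],
    [-0.12,0,0],
    [-0.18,0,0],
    [-0.24,0,0],
    [-0.3,0,0],
    [-0.36,0,0]
  ],
  "roll": [0,0,0,0,0,0]
}}

```text
clock: 27.7
eef_pos: [633.9, 6.3, 33.4]
orientation: [0.029, 1.0, 0.0, -0.001]
contact_force: [-10.0, 1.0, 5.7]
width: 0.002
```

>>> {"name": "arm_command", "arguments": {
  "dp": [
    [-0.05,0,0],
    [-0.1,0,0],
    [-0.15,0,0],
    [-0.2,0,0],
    [-0.25,0,0]
  ],
  "roll": [0,0,0,0,0]
}}

```text
clock: 28.12
eef_pos: [634.2, 6.3, 33.2]
orientation: [0.029, 1.0, 0.0, -0.002]
contact_force: [-25.0, 2.0, 17.6]
width: 0.0
```

>>> {"name": "arm_command", "arguments": {
  "dp": [
    [0.2,0,0],
    [0.5,0,0],
    [1,0,0],
    [2,0,0],
    [3.5,0,0],
    [5,0,0],
    [6,0,0],
    [6,0,-3],
    [6,0,-6],
    [6,0,-9],
    [7,0,-12],
    [10,0,-14],
    [13,0,-15],
    [16,0,-15],
    [19,0,-15],
    [21,0,-15],
    [22,0,-15],
    [22,0,-15]
  ],
  "roll": [0,0,0,0,0,0,0,0,0,0,0,0,0,0,0,0,0,0]
}}

```text
clock: 29.62
eef_pos: [416.1, 19.1, 183.9]
orientation: [0.029, 1.0, -0.0, 0.0]
contact_force: [0.7, 0.1, 0.0]
width: -0.001
```

```bash
python3 - <<'E'
from h import *
plan((630,5,33),3.083)
img,c,o=shot("top","t19"); shot("side","s19"); shot("wrist","w19")
cv2.imwrite("pics/t19c.png",cv2.resize(img[90:270,190:350],None,fx=4,fy=3.3,interpolation=cv2.INTER_CUBIC))
E
```

```text
pos [416.1  19.1 183.9] h 3.083 tilt -1.0 dp [-21.44  -0.15  15.09] roll -0.0 dist 262.0 t 29.62 F [0.7 0.1 0. ] q [ 0.05  0.06 -0.34  1.18 -0.    0.1 ]
```

View pics/t19c.png

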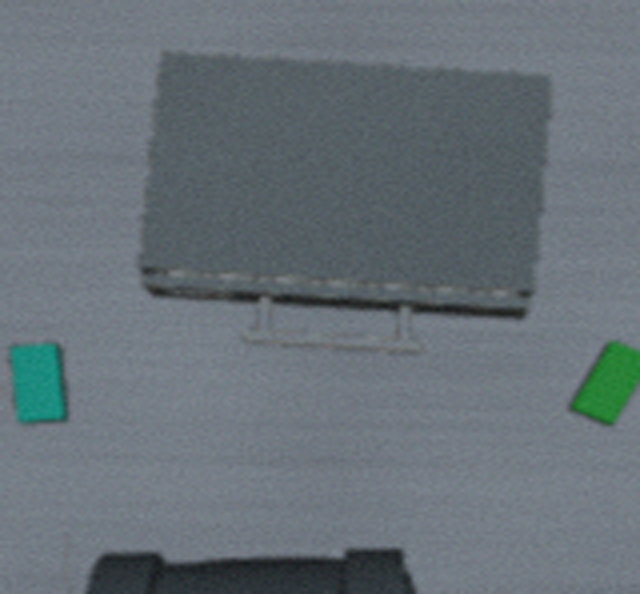

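View pics/s19.png

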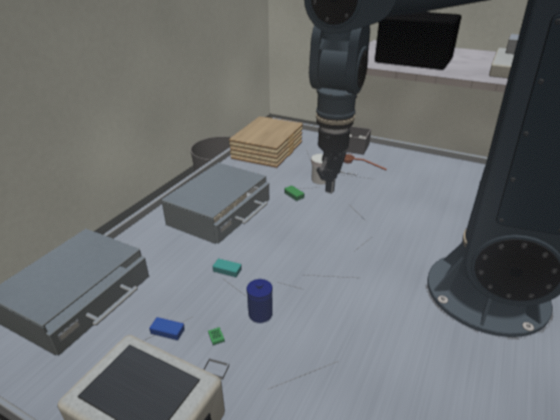

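View pics/w19.png

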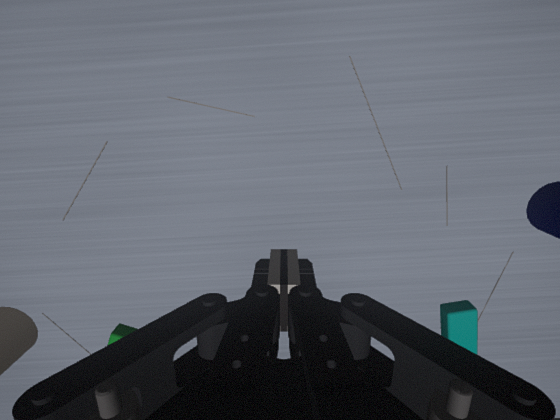

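```bash
python3 - <<'E'
from h import *
img,c,o=load("t19"); print(unproj(c,[(190+332/4,90+342/3.3)],45).round(1))
img,c,o=load("t1"); 
x=cv2.resize(img[215:260,210:330],None,fx=6,fy=6,interpolation=cv2.INTER_CUBIC); cv2.imwrite("pics/t1h.png",x)
img,c,o=load("s19"); cv2.imwrite("pics/s19c.png",cv2.resize(img[160:245,155:285],None,fx=6,fy=6,interpolation=cv2.INTER_CUBIC))
E
```

```text
[[648.3   5.9  45. ]]
```

View pics/s19c.png

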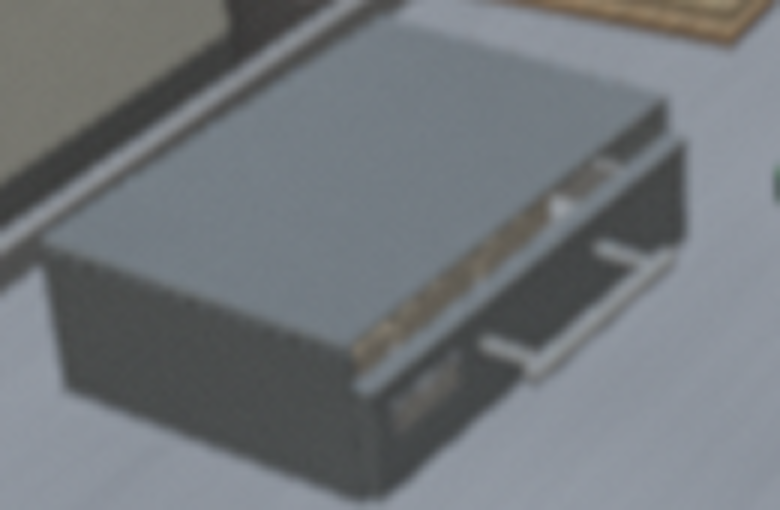

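View pics/t1h.png

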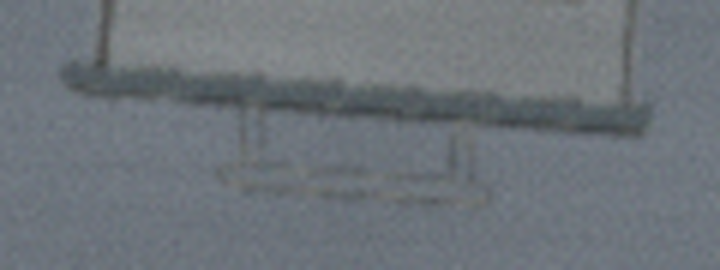

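```bash
python3 - <<'E'
from h import *
a=load("t1")[0].astype(int);b=load("t19")[0].astype(int)
d=(cv2.GaussianBlur(np.abs(a-b).sum(2).astype(np.float32),(5,5),0)>60).astype(np.uint8)
n,l,st,ce=cv2.connectedComponentsWithStats(d)
for i in range(1,n):
    if st[i][4]>8: print(st[i],ce[i].round(0))
print(env.job_done(), env.get_obs()["clock"])
E
```

```text
[ 220  174  102   64 1290] [269. 201.]
[264 194   5   2   9] [266. 194.]
[273 195  10   2  19] [278. 195.]
[233 198  50  14 550] [258. 205.]
[284 201  24  13 282] [295. 207.]
[149 205  26  22 296] [162. 215.]
[374 253  17  25 328] [382. 265.]
[  180   256   117   164 11003] [248. 323.]
[   0  372   94   48 2964] [ 44. 399.]
[ 225  379   76   41 1890] [267. 404.]
[294 379   5  18  52] [296. 388.]
[302 409  11  11  81] [307. 415.]
the job is handed in; nothing more can be done
the job is handed in; nothing more can be done
```

I laid both loose off-white bars as a second course over the two joints and eased the drawer shut on its handle. The job was handed in about 30 s into the 67 s limit.

**Courses, before shutting:**
- **Alignment:** the two bars sit 75 mm apart. They are within about 0.5 mm of the row's centreline and within 0.01 rad of its direction.
- **Centring:** along the row the views disagreed. One wrist view put the bars about 1.5 mm right of the joints, and another about 0.5 mm off. The top view showed near-equal overhangs at the two ends.
- **Setting down:** each bar was lowered into contact at 5–9 N and then released.

**Drawer:** it closed at no more than about 46 mm/s and met its stop at about 7 mm/s. I kept pushing until the force reached 25 N with no further travel. The handle moved about 150 mm, and the face now sits flush with the unit.

**Other things on the cart:** comparing the first and last top views, only the two bars' old places, the drawer and the arm had changed.

**Not fully checked:** once the drawer was shut, I could see the courses only through the slot in the side view. They looked in order there, but I could not measure them again.

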